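# Secure the bead tray and fill it with a scoop

## Task

First slide the white tray so that its red tongue is fully home in the pocket under the overhang of the dark wooden bench stop. Then use the blue scoop to scoop beads out of the yellow bin and tip them into the tray until it holds at least four of the six, without touching beads with the fingers or spilling any. Finish with the scoop standing upright on the middle of its cork mat, the tray still fully home, and the paint bottle, paint jar and brush pot left alone.

Things in the scene. Friction and masses are not known exactly. Their poses are not given: they have to be found in the camera images.
- stop: Dark wood bench stop, fixed, 160 mm wide, 34 mm high, with a low pocket under an overhanging lip. Origin: middle of the pocket's back wall at table level; x points horizontally into the pocket (the way the tongue travels), y across, z up. The pocket is 26 mm deep (mouth at x = -26 mm), 98 mm wide and 14 mm high under a 20 mm thick lip; solid wood 34 mm long lies behind the origin. Its wood spans x = -26 to +34 mm
- tray_grip (a point): Middle of the wooden grip block on the back end of the loose white tray (0.35 kg), 30 mm above the tray's underside. The block is 34 mm long (tray's x), 24 mm wide (tray's y), 44 mm high and free on both sides. The point's axes are the tray's: x points from the grip block to the red tongue, z up. The tray's centre lies 82 mm ahead (+x) of this point
- tray_in (a point): Middle of the inner floor of the white tray, 8 mm above its underside. The tray's box is 130 x 130 mm outside, 114 x 114 mm inside, rim 36 mm above its underside; walls 8 mm. Axes as the tray
- tray_toe (a point): Middle of the tip of the tray's red tongue, 4 mm above the tray's underside, 95 mm ahead (+x) of the tray's centre. The tongue sticks out 30 mm from the box, is 8 mm thick and 90 mm wide, narrowed to 76 mm over its last 14 mm. Fully home, the tip touches the pocket's back wall and the tray's x lies along the stop's x. Axes as the tray
- bin: Yellow-sided open bead bin, fixed, 272 mm long (its x), 126 mm wide (y), rim 62 mm high; 114 mm wide inside. Origin: centre of its underside; x points downhill. The floor slopes down at 5 degrees (0.0873 rad) from x = -130 mm to x = +75 mm, where its top is 10 mm above the table; from there an end ramp rises at 45 degrees to the rim at x = +127 mm. Beads lie gathered at the low end against the ramp, in two rows of about three, within about 70 mm of its foot
- mat: Cork mat, fixed, 170 x 160 mm, 4 mm thick; origin at the centre of its underside. The scoop stands on it
- scoop_grip (a point): Centre of the scoop's bridge handle: a wooden bar 22 x 22 mm in section and 98 mm long along the scoop's y, 78 mm above the scoop's underside, over the pan's middle. Fingers can close on it along the scoop's x. Axes are the scoop's: x points to the open front edge (nose), y along the bar, z up. Blue scoop, 0.16 kg. Below the bar there is 65 mm of free height over the pan floor
- scoop_pan (a point): Middle of the pan floor's top, 2 mm above the scoop's underside. The pan is flat, 92 mm long inside and 92 mm wide inside (98 mm outside), side walls 40 mm and back wall 45 mm high, back of the scoop at x = -49 mm. Axes as the scoop
- scoop_nose (a point): Middle of the open front edge of the scoop's pan, on its underside, 46 mm ahead (+x) of the handle's centre. The floor there is 2 mm thick. Axes as the scoop
- bead1: Round glossy painted bead, 28 mm across, 12 g, red, black hole; origin at its centre; rolls freely, slippery (friction about 0.3)
- bead2: Round glossy painted bead, 28 mm across, 12 g, orange, black hole; origin at its centre; rolls freely, slippery (friction about 0.3)
- bead3: Round glossy painted bead, 28 mm across, 12 g, green, black hole; origin at its centre; rolls freely, slippery (friction about 0.3)
- bead4: Round glossy painted bead, 28 mm across, 12 g, blue, black hole; origin at its centre; rolls freely, slippery (friction about 0.3)
- bead5: Round glossy painted bead, 28 mm across, 12 g, red, black hole; origin at its centre; rolls freely, slippery (friction about 0.3)
- bead6: Round glossy painted bead, 28 mm across, 12 g, green, black hole; origin at its centre; rolls freely, slippery (friction about 0.3)
- paint_bottle: Bystander: red paint bottle, 54 mm across, 125 mm high; origin at the centre of its underside
- paint_jar: Bystander: green glass paint jar, 68 mm across, 75 mm high; origin at the centre of its underside
- brush_pot: Bystander: blue ceramic pot with brushes, 74 mm across, 90 mm high (brushes to 160 mm); origin at the centre of its underside
There are look-alikes about, which are no part of the job. Of the things that look like the part that bears scoop_grip, the smallest one is meant.

How it is judged:
By the outcome, as a careful person would: the job done as asked, in the order asked, and still so for the second after the job is handed in, with the robot touching nothing.
It also fails if it takes over 72 s, if anything falls off the work surface, if the arm or the gripper's body presses on something with over 40 N, if the wrist force passes 120 N, or if a joint passes its speed limit or range.

## Robot

A 6-joint arm with a two-finger parallel gripper is mounted at the origin on the work surface. World frame = base frame: x ahead of the robot, y to its left, z up, the work surface at z = 0. Lengths are in mm, angles in rad, forces in N, time in s.
With the tool pointing down it reaches from about 350 to 975 mm from the base axis. Payload 7.1 kg.
Tool frame: the origin (TCP) lies at the very end of the fingers, on their centre line; the grasp point (between the pads) lies 19 mm behind it; z points along the fingers, y is the line along which they close (so a half turn about z gives the same grasp; the last joint's range is limited). The gripper opens to 88 mm and grips with 3 to 60 N. Pads are 20 mm wide; open, the fingers measure 115 mm over their backs; the gripper's body (75 mm by 178 mm) begins 61 mm behind the grasp point.
Start: joints at [1.297, 0.423, 1.63, -0, 1.089, -0.019], TCP at [157.501, 604.812, 190.275] pointing down, gripper open.
Joint ranges: [-3, 3], [-0.9, 2.11], [0.09, 2.58], [-1.31, 4.45], [0.11, 2.69], [-2.54, 2.54]. Speed limits (rad/s): [2.39, 2.39, 3.01, 3.14, 3.14, 3.14].

## Interface

Orientations are given as a rotation vector (axis times angle).
In Python, from workcell import * gives the robot as it stands.
- The arm moves only by the tool step_arm, never from a script. Its argument "deltas" is a list of rows, each a list of 3 entries, a list of its own where there are three numbers: the shift along the tool's x, y, z in units of 300 mm (1.0 is 300 mm), then the turn, a rotation vector about the tool's x, y, z in units of 1.5 rad (1.0 is 1.5 rad), then the gripper command: -1 is shut, 1 is fully open, values between are in proportion. In form: [[[dx, dy, dz], [rx, ry, rz], gripper], ...]. A call has 1 to 20 rows; each row is the pose to reach, as a shift and turn from the pose commanded when the call began, along the tool's axes at that moment; what a row does not reach only later rows make up. A row lasts 1/12 s, in which the tool goes at most 41.7 mm and 7.16 degrees, less where a joint would pass 70% of its speed; a pose out of reach is approached as far as the arm can. A call with a number of a shift or a turn outside -1 to 1 is refused whole. A call with a gripper value outside its range is refused whole. The fingers move at their own pace and stop on an object; the grip force is fixed at half the most. Time passes only in rows, so rows that repeat a pose let the fingers close. It gives the time, the measured TCP pose, the force, the opening and the grip force at its end, in the units of the state.
- get_obs(): the state, without advancing time (a new reading comes with each control period).
- get_image(name): name is "side" or "top"; returns a dict with "pixels" (420x560x3 uint8, red, green, blue), "fx", "fy", "cx", "cy" (pixels), "T" (4x4, takes a point from camera to world coordinates). Camera axes: x right, y down, z forward; pixel columns grow to the right and rows downward; lengths in mm; the calibration is good to about 2 mm. A picture is of the moment at which its call begins. There is no depth.
- close_job(): hands the job in; it is judged then, once.
The state is a dict: "t": time; "qpos": joint angles; "qvel": joint speeds; "joint_torque": joint torques, N m; "ee_pos": TCP position; "orientation": TCP orientation; "ft_force": force on the tool from outside, world axes, zero at the start; "moment": the same for the moment, N m; "width": finger opening in mm; "grasp_force": force on a finger pad.
Only numpy, scipy, OpenCV 4.12 (cv2) and the standard library are available. Lean on these libraries where they do the work, as an engineer would, in place of code of your own. Each camera call takes 0.05 s, during which the arm holds its last target. There are 200 camera calls.

## Working session

There is one attempt and no reset: what is moved stays moved. The work goes in short steps, Python scripts to look and compute and a tool call to move; the robot and the scene stay as the last step left them, time stands still between calls to the robot, and variables do not carry over. Pictures are saved under pics/ and viewed, at most 10 in all, crops included, and the job is handed in when it is done.

Besides the shell and the picture viewer there is one more tool, called after ">>>" in YAML: its name, and indented under it one key for each argument. step_arm: Moves the arm, as the interface text tells. Its arguments: {"type":"object","properties":{"deltas":{"type":"array","items":{"type":"array"}}},"required":["deltas"]}

```bash
mkdir -p pics; ls
python3 - <<'E'
from workcell import *
import cv2,pickle
for n in("top","side"):
    im=get_image(n); pickle.dump(im,open(f"pics/{n}0.pkl","wb"))
    print(n,im["fx"],im["fy"],im["cx"],im["cy"]); print(im["T"])
    cv2.imwrite(f"pics/{n}0.png",cv2.resize(im["pixels"][:,:,::-1],(800,600),interpolation=cv2.INTER_CUBIC))
print(get_obs())
E
```

```text
pics
top 410.25121127202584 410.25121127202584 286.01746406003167 210.1330545029886
[[-1.52438321e-02 -9.94729363e-01  1.01395859e-01  4.26374538e+02]
 [-9.99870891e-01  1.46496374e-02 -6.60223668e-03  7.62753622e+01]
 [ 5.08202612e-03 -1.01483411e-01 -9.94824251e-01  1.03780260e+03]
 [ 0.00000000e+00  0.00000000e+00  0.00000000e+00  1.00000000e+00]]
side 471.60485775292346 471.60485775292346 282.94562979732393 213.52448504040035
[[-9.76948607e-01 -1.30035217e-01  1.69299323e-01  3.35357522e+02]
 [-2.13402407e-01  5.74265778e-01 -7.90365883e-01  9.34598164e+02]
 [ 5.55259153e-03 -8.08275731e-01 -5.88777981e-01  7.17859022e+02]
 [ 0.00000000e+00  0.00000000e+00  0.00000000e+00  1.00000000e+00]]
{'t': 0.1, 'qpos': array([ 1.29699025e+00,  4.23775873e-01,  1.63059498e+00,  1.59922862e-05,
        1.08861272e+00, -1.89943262e-02]), 'qvel': array([-0.00158517, -0.00270261, -0.00369899, -0.00147472,  0.00147551,
        0.00094572]), 'joint_torque': array([-6.16333455e-04, -5.45614636e+01, -2.74325538e+01,  6.44387584e-02,
        1.89870363e-02,  7.19617049e-06]), 'ee_pos': array([157.3590491 , 604.30276838, 189.57962404]), 'orientation': array([-3.99159310e-01, -3.11591218e+00,  2.15808448e-03]), 'ft_force': array([ 0.40057721, -0.53386012, -0.61375729]), 'moment': array([0.02278846, 0.00319566, 0.02411545]), 'grasp_force': 0.0, 'width': 87.89024076980647}
```

View pics/top0.png

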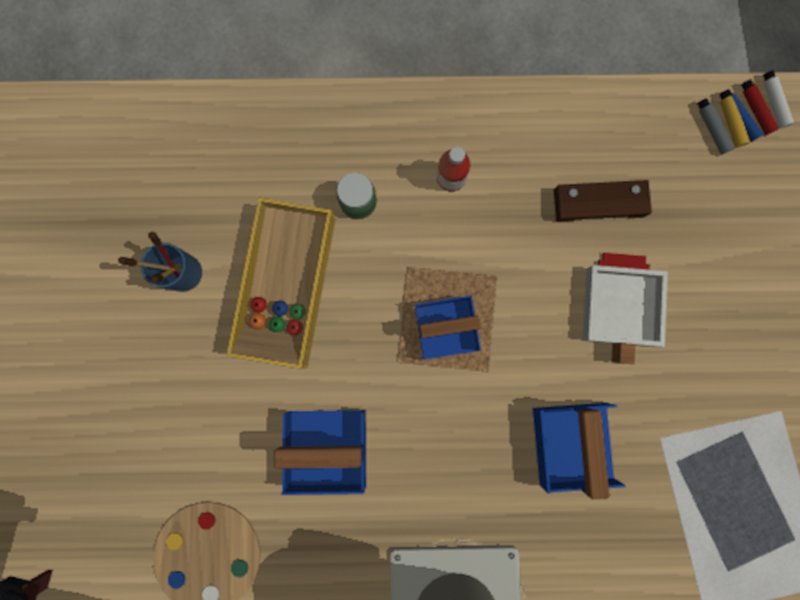

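View pics/side0.png

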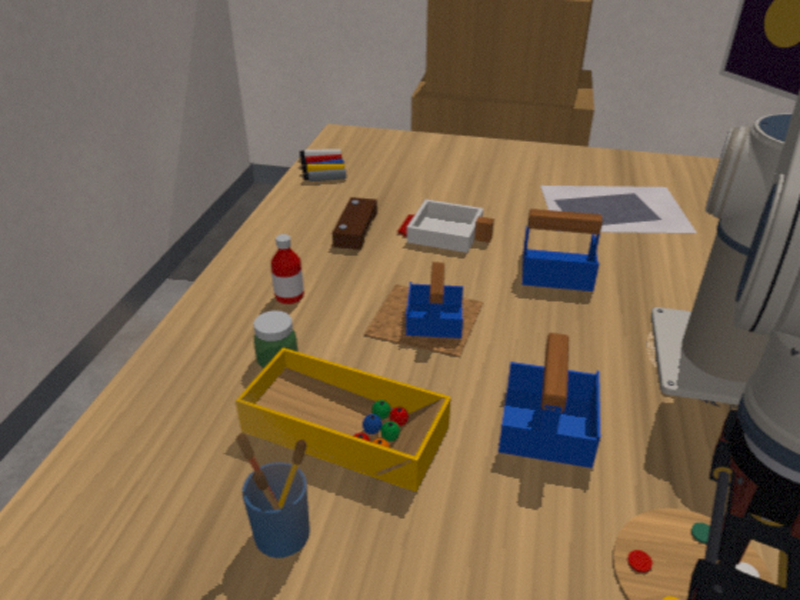

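The lookalikes for the scoop, in 800-px top-view pixels, are A on the mat (448,326), B at (325,452) and C at (578,450). A is the smallest, with a pan of about 58 px against about 80 px, and it stands on the cork mat, so I choose A. I'll check it in close crops.

```bash
cat > h.py <<'E'
import numpy as np,cv2,pickle
def crop(im,x0,y0,w,h,s,f,g=10):
    c=cv2.resize(np.ascontiguousarray(im["pixels"][y0:y0+h,x0:x0+w,::-1]),(w*s,h*s),interpolation=cv2.INTER_CUBIC)
    for x in range(-(-x0//g)*g,x0+w,g):
        cv2.line(c,((x-x0)*s,0),((x-x0)*s,6),(0,255,255),1); cv2.putText(c,str(x),((x-x0)*s+2,14),0,.33,(0,255,255),1)
    for y in range(-(-y0//g)*g,y0+h,g):
        cv2.line(c,(0,(y-y0)*s),(6,(y-y0)*s),(0,255,255),1); cv2.putText(c,str(y),(8,(y-y0)*s+4),0,.33,(0,255,255),1)
    if f: cv2.imwrite(f,c)
    return c
def px(im,u,v,z):
    d=im["T"][:3,:3]@[(u+0.0-im["cx"])/im["fx"],(v-im["cy"])/im["fy"],1]; o=im["T"][:3,3]
    return (o+d*(z-o[2])/d[2])
def proj(im,P):
    c=im["T"][:3,:3].T@(np.asarray(P,float)-im["T"][:3,3]); return np.array([im["fx"]*c[0]/c[2]+im["cx"],im["fy"]*c[1]/c[2]+im["cy"]])
E
python3 - <<'E'
from h import *
t=pickle.load(open("pics/top0.pkl","rb"))
a=crop(t,380,118,100,140,4,None); b=crop(t,152,134,90,126,4,None)
b=np.vstack([b,np.zeros((560-504,360,3),np.uint8)])
cv2.imwrite("pics/c1.png",np.hstack([a,b]))
crop(t,274,180,80,85,7,"pics/c2.png")
E
```

```text
(no output)
```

View pics/c1.png

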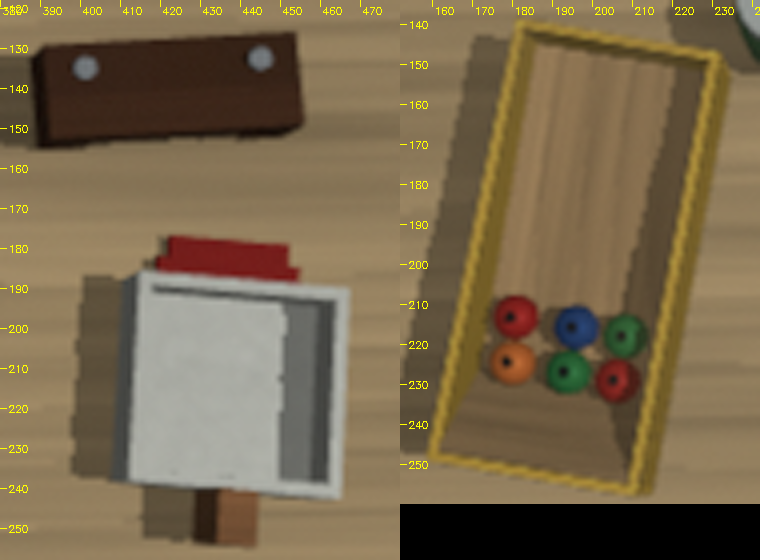

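View pics/c2.png

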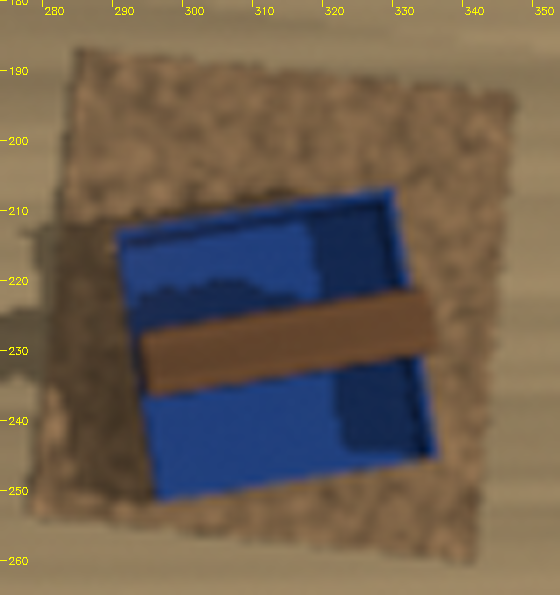

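The left crop shows the stop's top at (391..455,126..153) and the tray rim from (415,186) to (465,242), with its tongue up and its grip block at (439,247). The right crop shows the bin with its low end at the bottom and the beads at (179..210,210..230). In the second crop the mat scoop has its back wall up and its open nose towards the robot, and its bar runs from (294,232) to (336,226). Next I fit the known outlines to these pixels.

```bash
cat > fit.py <<'E'
from h import *
t=pickle.load(open("pics/top0.pkl","rb"))
def fit(name,pix,loc,z):
    W=np.array([px(t,u-.4,v-.4,z)[:2] for u,v in pix]); L=np.array(loc,float)
    a,b=W-W.mean(0),L-L.mean(0)
    th=np.arctan2((b[:,0]*a[:,1]-b[:,1]*a[:,0]).sum(),(a*b).sum())
    R=np.array([[np.cos(th),-np.sin(th)],[np.sin(th),np.cos(th)]])
    o=W.mean(0)-R@L.mean(0); e=np.linalg.norm(L@R.T+o-W,axis=1)
    print(name,o.round(1),"yaw",th.round(4),"res",e.round(1)); return o,th
if __name__=="__main__":
    # order: image TL,TR,BR,BL ; local x: tray/stop up, scoop/bin down
    fit("stop",[(391.25,130),(454,126.25),(455.5,149),(392,153)],[(34,80),(34,-80),(-26,-80),(-26,80)],34)
    fit("tray_c",[(415,185.5),(467.5,190),(465.25,242.5),(412,238)],[(65,65),(65,-65),(-65,-65),(-65,65)],36)
    fit("bin",[(181.25,140),(233,147),(212,257.25),(159.5,248.5)],[(-136,-63),(-136,63),(136,63),(136,-63)],62)
    c=lambda x,y:(274+x/7,180+y/7)
    fit("mat",[c(78,48),c(515,95),c(470,563),c(35,515)],[(80,85),(80,-85),(-80,-85),(-80,85)],4)
    fit("mat2",[c(78,48),c(515,95),c(470,563),c(35,515)],[(85,80),(85,-80),(-85,-80),(-85,80)],4)
    fit("bar",[c(141,333),c(427,290),c(434,353),c(150,396)],[(-11,-49),(-11,49),(11,49),(11,-49)],93)
    fit("rim",[c(117,230),c(392,188)],[(-49,-49),(-49,49)],49)
    for u,v in[(178.5,209.5),(196,211.5),(208,214),(178,221),(194,223),(206,225.5)]: print(px(t,u,v,26).round(0))
    for n,u,v in[("gripblock",448,0)]: pass
E
python3 fit.py
```

```text
stop [ 698.6 -276.4] yaw 0.0426 res [2.2 0.7 1.9 1.2]
tray_c [ 514.8 -307.5] yaw -0.1016 res [0.  0.2 0.1 0.3]
bin [560.6 284.6] yaw 2.9602 res [3.9 1.  2.1 1.9]
mat [498.3   2.2] yaw -0.1196 res [7.  7.2 8.3 8.4]
mat2 [498.3   2.2] yaw -0.1193 res [0.3 0.5 1.5 2.1]
bar [478.9   4.4] yaw -3.0084 res [1.7 1.1 2.1 1.5]
rim [479.4   4.9] yaw -3.0041 res [0.8 0.8]
[535. 336.  26.]
[529. 292.  26.]
[523. 263.  26.]
[506. 337.  26.]
[501. 297.  26.]
[494. 268.  26.]
```

```bash
cat > g.py <<'E'
import numpy as np, json, os
from scipy.spatial.transform import Rotation as Ro
def R(psi,tau=0): return Ro.from_euler('z',psi+np.pi/2)*Ro.from_matrix(np.diag([1.,-1,-1]))*Ro.from_euler('x',tau)
def deltas(p0,R0,p1,R1):
    return (R0.inv().apply(np.subtract(p1,p0))/300).round(4).tolist(),((R0.inv()*R1).as_rotvec()/1.5).round(4).tolist()
def applied(p0,R0,d): return np.add(p0,R0.apply(np.array(d[0])*300)),R0*Ro.from_rotvec(np.array(d[1])*1.5)
def load():
    d=json.load(open("cmd.json")); return np.array(d["p"]),Ro.from_rotvec(d["r"])
def save(p,r): json.dump({"p":list(map(float,p)),"r":list(map(float,r.as_rotvec()))},open("cmd.json","w"))
def sp(tip_p,R_): return tip_p
def plan(targets):   # one row list from the present command; each target (x,y,z,psi,tau)
    p0,R0=load(); 
    for t in targets: print([x for x in deltas(p0,R0,t[:3],R(*t[3:]))])
def chain(targets):  # one call per target
    p0,R0=load()
    for t in targets: print(deltas(p0,R0,t[:3],R(*t[3:]))); p0,R0=t[:3],R(*t[3:])
def done(d,obs=None): # last row sent
    p,r=applied(*load(),d); save(p,r)
    if obs is not None: print("cmd",p.round(1),"meas",obs["ee_pos"].round(1),"roterr",(r.inv()*Ro.from_rotvec(obs["orientation"])).as_rotvec().round(3),"t",round(obs["t"],2),"q",obs["qpos"].round(3),"F",obs["ft_force"].round(1),"w",round(obs["width"],1),"g",round(obs["grasp_force"],1)); open("log.txt","a").write(json.dumps([obs["qpos"].tolist(),obs["ee_pos"].tolist(),obs["orientation"].tolist()])+"\n")
E
python3 - <<'E'
from g import *
from workcell import *
o=get_obs(); save([157.5,604.81,190.28],Ro.from_rotvec(o["orientation"]))
done([[0,0,0],[0,0,0]],o)
chain([(400,425,220,.4,0),(450,145,220,-.6,0),(450,-140,200,-1.6,0),(433.2,-299.2,110,-1.672,0),(433.2,-299.2,12,-1.672,0)])
E
```

```text
cmd [157.5 604.8 190.3] meas [157.4 604.3 189.6] roterr [-0. -0.  0.] t 0.1 q [ 1.297  0.424  1.631  0.     1.089 -0.019] F [ 0.4 -0.5 -0.6] w 87.9 g 0.0
([-0.9333, -0.3764, -0.0986], [-0.0009, 0.0004, 0.6107])
([-0.9246, -0.2099, 0.0], [0.0, 0.0, 0.6667])
([-0.7841, 0.5364, 0.0667], [0.0, 0.0, 0.6667])
([-0.0405, 0.5321, 0.3], [0.0, 0.0, 0.048])
([0.0, 0.0, 0.3267], [0.0, 0.0, 0.0])
```

>>> step_arm:
  deltas:
    - [[-0.93, -0.38, -0.1], [0, 0, 0.61], 1]
    - [[-0.93, -0.38, -0.1], [0, 0, 0.61], 1]
    - [[-0.93, -0.38, -0.1], [0, 0, 0.61], 1]
    - [[-0.93, -0.38, -0.1], [0, 0, 0.61], 1]
    - [[-0.93, -0.38, -0.1], [0, 0, 0.61], 1]
    - [[-0.93, -0.38, -0.1], [0, 0, 0.61], 1]
    - [[-0.93, -0.38, -0.1], [0, 0, 0.61], 1]
    - [[-0.93, -0.38, -0.1], [0, 0, 0.61], 1]
    - [[-0.93, -0.38, -0.1], [0, 0, 0.61], 1]
    - [[-0.93, -0.38, -0.1], [0, 0, 0.61], 1]

```text
t: 0.93
ee_pos: [398.6, 423.9, 219.9]
orientation: [-1.734, -2.619, 0.001]
ft_force: [-0.5, 1.2, -0.0]
width: 88.1
grasp_force: 0.0
```

>>> step_arm:
  deltas:
    - [[-0.92, -0.21, 0], [0, 0, 0.67], 1]
    - [[-0.92, -0.21, 0], [0, 0, 0.67], 1]
    - [[-0.92, -0.21, 0], [0, 0, 0.67], 1]
    - [[-0.92, -0.21, 0], [0, 0, 0.67], 1]
    - [[-0.92, -0.21, 0], [0, 0, 0.67], 1]
    - [[-0.92, -0.21, 0], [0, 0, 0.67], 1]
    - [[-0.92, -0.21, 0], [0, 0, 0.67], 1]
    - [[-0.92, -0.21, 0], [0, 0, 0.67], 1]
    - [[-0.92, -0.21, 0], [0, 0, 0.67], 1]
    - [[-0.92, -0.21, 0], [0, 0, 0.67], 1]

```text
t: 1.77
ee_pos: [447.9, 146.6, 220.1]
orientation: [-2.777, -1.468, 0.0]
ft_force: [0.2, 0.8, -1.2]
width: 87.8
grasp_force: 0.0
```

>>> step_arm:
  deltas:
    - [[-0.78, 0.54, 0.07], [0, 0, 0.67], 1]
    - [[-0.78, 0.54, 0.07], [0, 0, 0.67], 1]
    - [[-0.78, 0.54, 0.07], [0, 0, 0.67], 1]
    - [[-0.78, 0.54, 0.07], [0, 0, 0.67], 1]
    - [[-0.78, 0.54, 0.07], [0, 0, 0.67], 1]
    - [[-0.78, 0.54, 0.07], [0, 0, 0.67], 1]
    - [[-0.78, 0.54, 0.07], [0, 0, 0.67], 1]
    - [[-0.78, 0.54, 0.07], [0, 0, 0.67], 1]
    - [[-0.78, 0.54, 0.07], [0, 0, 0.67], 1]
    - [[-0.78, 0.54, 0.07], [0, 0, 0.67], 1]

```text
t: 2.6
ee_pos: [449.2, -137.8, 199.0]
orientation: [-3.141, 0.048, 0.001]
ft_force: [0.1, -0.3, 0.5]
width: 87.8
grasp_force: 0.0
```

Run:
```python
from g import *
from workcell import *
done([[-0.93,-0.38,-0.1],[0,0,0.61]]); done([[-0.92,-0.21,0],[0,0,0.67]]); done([[-0.78,0.54,0.07],[0,0,0.67]],get_obs())
plan([(433.2,-299.2,80,-1.672,0),(433.2,-299.2,12,-1.672,0)])
```

```text
cmd [ 448.9 -139.1  200.2] meas [ 449.2 -137.8  199. ] roterr [ 0.002 -0.    -0.008] t 2.6 q [-0.323  0.182  1.954  0.     1.006  1.278] F [ 0.1 -0.3  0.5] w 87.8 g 0.0
[[-0.0318, 0.5347, 0.4013], [0.0009, 0.0002, 0.042]]
[[-0.0317, 0.5343, 0.6279], [0.0009, 0.0002, 0.042]]
```

>>> step_arm:
  deltas:
    - [[-0.032, 0.535, 0.4], [0, 0, 0.042], 1]
    - [[-0.032, 0.535, 0.4], [0, 0, 0.042], 1]
    - [[-0.032, 0.535, 0.4], [0, 0, 0.042], 1]
    - [[-0.032, 0.535, 0.4], [0, 0, 0.042], 1]
    - [[-0.032, 0.535, 0.4], [0, 0, 0.042], 1]
    - [[-0.032, 0.535, 0.4], [0, 0, 0.042], 1]
    - [[-0.032, 0.535, 0.4], [0, 0, 0.042], 1]
    - [[-0.032, 0.535, 0.5], [0, 0, 0.042], 1]
    - [[-0.032, 0.535, 0.58], [0, 0, 0.042], 1]
    - [[-0.032, 0.535, 0.62], [0, 0, 0.042], 1]
    - [[-0.032, 0.535, 0.62], [0, 0, 0.042], 1]
    - [[-0.032, 0.535, 0.62], [0, 0, 0.042], -1]
    - [[-0.032, 0.535, 0.62], [0, 0, 0.042], -1]
    - [[-0.032, 0.535, 0.62], [0, 0, 0.042], -1]
    - [[-0.032, 0.535, 0.62], [0, 0, 0.042], -1]
    - [[-0.032, 0.535, 0.62], [0, 0, 0.042], -1]
    - [[-0.032, 0.535, 0.62], [0, 0, 0.042], -1]
    - [[-0.032, 0.535, 0.62], [0, 0, 0.042], -1]
    - [[-0.032, 0.535, 0.62], [0, 0, 0.042], -1]
    - [[-0.032, 0.535, 0.62], [0, 0, 0.042], -1]

```text
t: 4.27
ee_pos: [433.2, -299.2, 13.3]
orientation: [3.138, -0.159, 0.0]
ft_force: [-0.1, -0.3, 0.6]
width: 31.5
grasp_force: 0.0
```

Run:
```python
from g import *
from workcell import *
done([[-0.032,0.535,0.62],[0,0,0.042]],get_obs())
p=-np.pi/2+.0426; sx=np.array([np.cos(.0426),np.sin(.0426)]); so=np.array([698.6,-276.4]); z=load()[0][2]
T=[(*(so-sx*(177+b)),z,p) for b in (45,30,18,6,2,-2,-5)]
print(np.array(T).round(1)); plan(T)
```

```text
cmd [ 433.1 -299.4   14.4] meas [ 433.2 -299.2   13.3] roterr [0.001 0.    0.   ] t 4.27 q [-0.627  0.558  1.942 -0.     0.642  1.045] F [-0.1 -0.3  0.6] w 31.5 g 0.0
[[ 476.8 -285.9   14.4   -1.5]
 [ 491.8 -285.2   14.4   -1.5]
 [ 503.8 -284.7   14.4   -1.5]
 [ 515.8 -284.2   14.4   -1.5]
 [ 519.8 -284.    14.4   -1.5]
 [ 523.8 -283.9   14.4   -1.5]
 [ 526.8 -283.7   14.4   -1.5]]
[[0.1403, -0.0596, -0.0001], [0.0009, 0.0002, -0.0959]]
[[0.1898, -0.0668, -0.0001], [0.0009, 0.0002, -0.0959]]
[[0.2294, -0.0725, -0.0002], [0.0009, 0.0002, -0.0959]]
[[0.269, -0.0782, -0.0002], [0.0009, 0.0002, -0.0959]]
[[0.2822, -0.0801, -0.0002], [0.0009, 0.0002, -0.0959]]
[[0.2954, -0.0821, -0.0002], [0.0009, 0.0002, -0.0959]]
[[0.3053, -0.0835, -0.0002], [0.0009, 0.0002, -0.0959]]
```

>>> step_arm:
  deltas:
    - [[0, 0, 0], [0, 0, 0], -1]
    - [[0, 0, 0], [0, 0, 0], -1]
    - [[0, 0, 0], [0, 0, 0], -1]
    - [[0, 0, 0], [0, 0, 0], -1]
    - [[0.035, -0.015, 0], [0, 0, -0.024], -1]
    - [[0.07, -0.03, 0], [0, 0, -0.048], -1]
    - [[0.105, -0.045, 0], [0, 0, -0.072], -1]
    - [[0.14, -0.06, 0], [0, 0, -0.096], -1]
    - [[0.165, -0.063, 0], [0, 0, -0.096], -1]
    - [[0.19, -0.067, 0], [0, 0, -0.096], -1]
    - [[0.19, -0.067, 0], [0, 0, -0.096], -1]
    - [[0.19, -0.067, 0], [0, 0, -0.096], -1]

```text
t: 5.27
ee_pos: [492.3, -284.8, 13.2]
orientation: [3.141, 0.068, -0.0]
ft_force: [-0.9, -0.2, 0.7]
width: 0.5
grasp_force: 0.0
```

Run:
```python
from g import *
from h import *
from workcell import *
done([[0.19,-0.067,0],[0,0,-0.096]],get_obs())
t=get_image("top"); s=get_image("side")
a=crop(t,380,118,100,140,4,None); b=crop(s,220,125,140,60,3,None)
a2=np.zeros((560,420,3),np.uint8); a2[:180]=b
cv2.imwrite("pics/d1.png",np.hstack([a,a2]))
pickle.dump(t,open("pics/top1.pkl","wb"))
```

```text
cmd [ 491.9 -285.2   14.3] meas [ 492.3 -284.8   13.2] roterr [ 0.001  0.    -0.001] t 5.27 q [-0.545  0.599  1.847 -0.     0.695  0.982] F [-0.9 -0.2  0.7] w 0.5 g 0.0
```

View pics/d1.png

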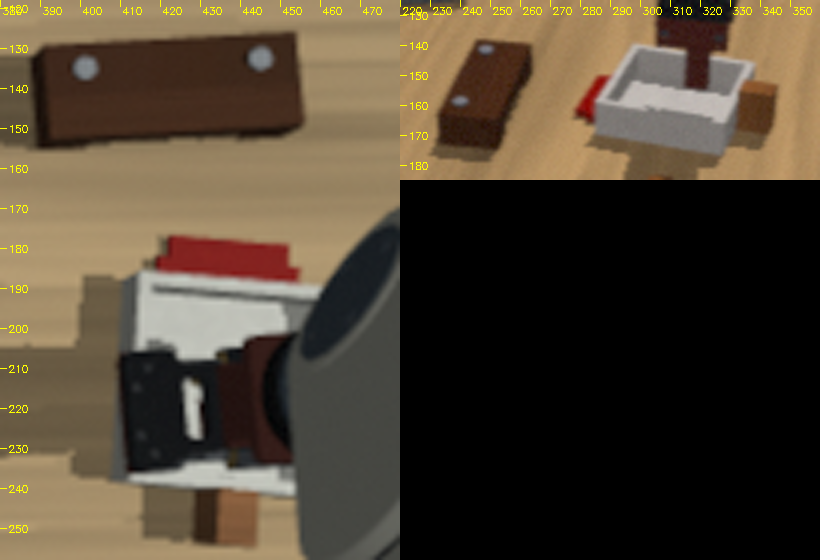

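The fingers closed on nothing (width 0.5) and the tray hasn't moved: its rim is still at (415,186). Before moving again I'll check the calibration against where the gripper appears.

Run:
```python
from g import *
from h import *
from workcell import *
o=get_obs(); p=o["ee_pos"]; Rm=Ro.from_rotvec(o["orientation"]).as_matrix()
t=pickle.load(open("pics/top1.pkl","rb")); s=get_image("side")
print(p, "tool z",Rm[:,2].round(3))
for d in(0,19,80): print(d,proj(t,p-Rm[:,2]*d).round(1),proj(s,p-Rm[:,2]*d).round(1))
for n,P in(("tray_c",(514.8,-307.5,8)),("rimTL",(514.8+64.7-6.6*-1,-307.5+64.7-6.6,36)),("grip",(433.2,-299.2,44))): print(n,proj(t,P).round(1),proj(s,P).round(1))
crop(s,240,60,130,110,6,"pics/d2.png")
```

```text
[ 491.43495189 -284.8127661    13.11227971] tool z [-0.001  0.    -1.   ]
0 [427.6 223.7] [317.8 162.9]
19 [430.3 223.2] [318.1 157.3]
80 [439.6 221.3] [319.1 138.6]
tray_c [435.4 214.5] [311.2 159.8]
rimTL [414.6 185.1] [284.3 158.4]
grip [439.2 246.8] [338.6 153.5]
```

View pics/d2.png

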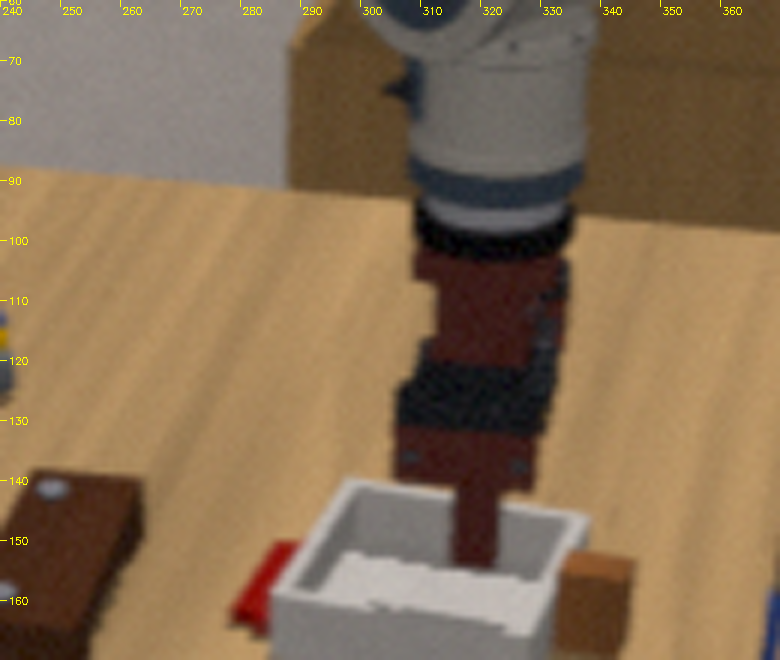

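The static things project consistently in both cameras, with the tray corner and block within 1 px. The fingertips, though, end at side pixel (317,154.5), where TCP z=13 should show at (318,163). The real tips therefore look about 30 mm higher than reported, which also explains why they passed over the tray. I'll settle this by touching the bare table gently with closed fingers.

>>> step_arm:
  deltas:
    - [[0, 0, -0.3], [0, 0, 0], -1]
    - [[0, 0, -0.3], [0, 0, 0], -1]
    - [[0, 0, -0.3], [0, 0, 0], -1]
    - [[-0.14, -0.42, -0.3], [0, 0, 0], -1]
    - [[-0.14, -0.42, -0.3], [0, 0, 0], -1]
    - [[-0.14, -0.42, -0.3], [0, 0, 0], -1]
    - [[-0.14, -0.42, -0.3], [0, 0, 0], -1]
    - [[-0.14, -0.42, -0.1], [0, 0, 0], -1]
    - [[-0.14, -0.42, 0], [0, 0, 0], -1]
    - [[-0.14, -0.42, 0.03], [0, 0, 0], -1]
    - [[-0.14, -0.42, 0.03], [0, 0, 0], -1]

```text
t: 6.33
ee_pos: [441.7, -160.0, 1.2]
orientation: [-3.138, -0.067, 0.009]
ft_force: [-0.3, 0.2, 0.5]
width: 0.5
grasp_force: 0.0
```

Run:
```python
from g import *
from h import *
from workcell import *
o=get_obs();done([[-.14,-.42,.03],[0,0,0]],o)
p=o["ee_pos"]; Rm=Ro.from_rotvec(o["orientation"]).as_matrix(); s=get_image("side")
for d in(0,30): print(d,proj(s,p-Rm[:,2]*d).round(1))
u,v=proj(s,p).astype(int); crop(s,u-50,v-60,100,80,6,"pics/d3.png")
```

```text
cmd [ 444.5 -161.1    5.2] meas [ 441.7 -160.     1.2] roterr [ 0.004 -0.005  0.   ] t 6.33 q [-0.373  0.532  2.062 -0.     0.554  1.156] F [-0.3  0.2  0.5] w 0.5 g 0.0
0 [328.4 190.7]
30 [329.  181.5]
```

View pics/d3.png

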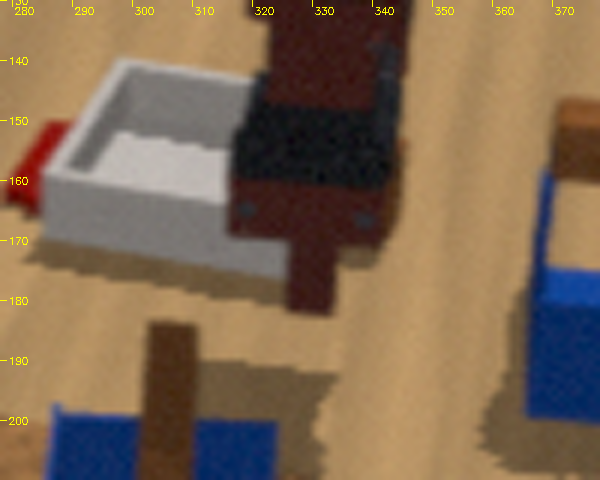

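The tip is seen at (328,182) and expected at (328,191), again about 28 mm high. I'll lower slowly and watch the force.

>>> step_arm:
  deltas:
    - [[0, 0, 0.025], [0, 0, 0], -1]
    - [[0, 0, 0.05], [0, 0, 0], -1]
    - [[0, 0, 0.06], [0, 0, 0], -1]
    - [[0, 0, 0.07], [0, 0, 0], -1]
    - [[0, 0, 0.075], [0, 0, 0], -1]
    - [[0, 0, 0.08], [0, 0, 0], -1]
    - [[0, 0, 0.08], [0, 0, 0], -1]
    - [[0, 0, 0.08], [0, 0, 0], -1]

```text
t: 7.05
ee_pos: [444.7, -160.9, -19.6]
orientation: [3.141, 0.067, 0.0]
ft_force: [-0.0, 0.7, -1.3]
width: 0.3
grasp_force: 0.0
```

>>> step_arm:
  deltas:
    - [[0, 0, 0.005], [0, 0, 0], -1]
    - [[0, 0, 0.01], [0, 0, 0], -1]
    - [[0, 0, 0.01], [0, 0, 0], -1]

```text
t: 7.3
ee_pos: [444.5, -160.8, -22.9]
orientation: [-3.141, -0.067, 0.0]
ft_force: [-1.0, 0.3, 0.1]
width: 0.2
grasp_force: 0.0
```

>>> step_arm:
  deltas:
    - [[0, 0, 0.005], [0, 0, 0], -1]
    - [[0, 0, 0.01], [0, 0, 0], -1]
    - [[0, 0, 0.01], [0, 0, 0], -1]

```text
t: 7.55
ee_pos: [444.4, -160.7, -26.0]
orientation: [-3.141, -0.067, 0.001]
ft_force: [-0.1, 0.0, -1.2]
width: 0.6
grasp_force: 0.0
```

>>> step_arm:
  deltas:
    - [[0, 0, 0.005], [0, 0, 0], -1]
    - [[0, 0, 0.008], [0, 0, 0], -1]
    - [[0, 0, 0.008], [0, 0, 0], -1]

```text
t: 7.8
ee_pos: [444.4, -160.8, -28.3]
orientation: [-3.141, -0.067, 0.0]
ft_force: [-0.3, -0.3, -0.5]
width: 0.2
grasp_force: 0.0
```

>>> step_arm:
  deltas:
    - [[0, 0, 0.004], [0, 0, 0], -1]
    - [[0, 0, 0.007], [0, 0, 0], -1]
    - [[0, 0, 0.007], [0, 0, 0], -1]

```text
t: 8.05
ee_pos: [444.5, -160.8, -30.4]
orientation: [-3.141, -0.067, 0.0]
ft_force: [-0.9, -0.8, 0.2]
width: 0.8
grasp_force: 0.0
```

>>> step_arm:
  deltas:
    - [[0, 0, 0.004], [0, 0, 0], -1]
    - [[0, 0, 0.007], [0, 0, 0], -1]
    - [[0, 0, 0.007], [0, 0, 0], -1]

```text
t: 8.3
ee_pos: [444.7, -160.9, -32.1]
orientation: [3.141, 0.067, 0.0]
ft_force: [-1.3, 1.2, 4.2]
width: 0.4
grasp_force: 2.5
```

Contact comes at a reported z of about -32, so the real fingertips lie about 31.5 mm behind the reported TCP. I'll allow for that from here on by planning with the true grasp point.

```bash
cat >> g.py <<'E'
OFF=50.5   # true grasp point lies this far behind the reported TCP along tool z
def tcp(t): return np.add(t[:3],R(*t[3:]).apply([0,0,OFF]))
def gplan(T): # grasp-point targets
    p0,R0=load()
    for t in T: a,b=deltas(p0,R0,tcp(t),R(*t[3:])); print([round(x,3) for x in a],[round(x,3) for x in b])
E
python3 - <<'E'
from g import *
from workcell import *
for z in(.08,.01,.01,.008,.007): done([[0,0,z],[0,0,0]])
done([[0,0,.007],[0,0,0]],get_obs())
gplan([(445,-161,105,-1.53,0),(433.2,-299.2,100,-1.672,0),(433.2,-299.2,33,-1.672,0)])
E
```

```text
cmd [ 444.5 -161.1  -31.4] meas [ 444.7 -160.9  -32.1] roterr [ 0.001  0.001 -0.   ] t 8.3 q [-0.372  0.602  2.063 -0.     0.477  1.156] F [-1.3  1.2  4.2] w 0.4 g 2.5
[0.002, 0.0, -0.286] [0.001, 0.0, 0.001]
[-0.057, 0.459, -0.269] [0.001, 0.0, 0.096]
[-0.057, 0.458, -0.046] [0.001, 0.0, 0.096]
```

>>> step_arm:
  deltas:
    - [[0, 0, -0.28], [0, 0, 0], 0.4]
    - [[0, 0, -0.28], [0, 0, 0], 0.4]
    - [[0, 0, -0.28], [0, 0, 0], 0.4]
    - [[-0.057, 0.459, -0.27], [0, 0, 0.096], 0.4]
    - [[-0.057, 0.459, -0.27], [0, 0, 0.096], 0.4]
    - [[-0.057, 0.459, -0.27], [0, 0, 0.096], 0.4]
    - [[-0.057, 0.459, -0.27], [0, 0, 0.096], 0.4]
    - [[-0.057, 0.459, -0.27], [0, 0, 0.096], 0.4]
    - [[-0.057, 0.459, -0.27], [0, 0, 0.096], 0.4]
    - [[-0.057, 0.459, -0.27], [0, 0, 0.096], 0.4]
    - [[-0.057, 0.459, -0.18], [0, 0, 0.096], 0.4]
    - [[-0.057, 0.459, -0.09], [0, 0, 0.096], 0.4]
    - [[-0.057, 0.459, -0.045], [0, 0, 0.096], 0.4]
    - [[-0.057, 0.459, -0.045], [0, 0, 0.096], 0.4]

```text
t: 9.47
ee_pos: [431.5, -295.9, -21.4]
orientation: [-3.134, 0.156, 0.008]
ft_force: [-1.5, -0.2, -0.8]
width: 61.3
grasp_force: 0.0
```

>>> step_arm:
  deltas:
    - [[0, 0, 0], [0, 0, 0], -1]
    - [[0, 0, 0], [0, 0, 0], -1]
    - [[0, 0, 0], [0, 0, 0], -1]
    - [[0, 0, 0], [0, 0, 0], -1]
    - [[0, 0, 0], [0, 0, 0], -1]
    - [[0, 0, 0], [0, 0, 0], -1]
    - [[0, 0, 0], [0, 0, 0], -1]
    - [[0, 0, 0], [0, 0, 0], -1]
    - [[0, 0, 0], [0, 0, 0], -1]

```text
t: 10.22
ee_pos: [433.7, -299.2, -18.2]
orientation: [3.137, -0.158, 0.001]
ft_force: [-0.1, 1.8, 6.1]
width: 23.9
grasp_force: 30.0
```

Run:
```python
from g import *
from workcell import *
done([[-0.057,0.459,-0.045],[0,0,0.096]],get_obs())
p=-np.pi/2+.0426; sx=np.array([np.cos(.0426),np.sin(.0426)]); so=np.array([698.6,-276.4]); z=load()[0][2]+OFF
gplan([(*(so-sx*(177+b)),z,p,0) for b in (45,30,18,6,2,-2,-5)])
```

```text
cmd [ 433.3 -299.4  -17.7] meas [ 433.7 -299.2  -18.2] roterr [ 0.001  0.001 -0.   ] t 10.22 q [-0.627  0.616  1.945  0.     0.58   1.045] F [-0.1  1.8  6.1] w 23.9 g 30.0
[0.14, -0.06, -0.0] [0.001, 0.0, -0.096]
[0.189, -0.067, -0.0] [0.001, 0.0, -0.096]
[0.229, -0.072, -0.0] [0.001, 0.0, -0.096]
[0.268, -0.078, -0.0] [0.001, 0.0, -0.096]
[0.282, -0.08, -0.0] [0.001, 0.0, -0.096]
[0.295, -0.082, -0.0] [0.001, 0.0, -0.096]
[0.305, -0.084, -0.0] [0.001, 0.0, -0.096]
```

>>> step_arm:
  deltas:
    - [[0.035, -0.015, 0], [0, 0, -0.024], -1]
    - [[0.07, -0.03, 0], [0, 0, -0.048], -1]
    - [[0.105, -0.045, 0], [0, 0, -0.072], -1]
    - [[0.14, -0.06, 0], [0, 0, -0.096], -1]
    - [[0.165, -0.063, 0], [0, 0, -0.096], -1]
    - [[0.19, -0.067, 0], [0, 0, -0.096], -1]
    - [[0.21, -0.07, 0], [0, 0, -0.096], -1]
    - [[0.23, -0.072, 0], [0, 0, -0.096], -1]
    - [[0.25, -0.075, 0], [0, 0, -0.096], -1]
    - [[0.27, -0.078, 0], [0, 0, -0.096], -1]
    - [[0.27, -0.078, 0], [0, 0, -0.096], -1]

```text
t: 11.13
ee_pos: [515.9, -284.0, -18.3]
orientation: [-3.141, -0.067, 0.002]
ft_force: [-1.7, 0.8, 7.3]
width: 23.8
grasp_force: 30.0
```

>>> step_arm:
  deltas:
    - [[0.006, 0, 0], [0, 0, 0], -1]
    - [[0.012, -0.001, 0], [0, 0, 0], -1]
    - [[0.012, -0.001, 0], [0, 0, 0], -1]

```text
t: 11.38
ee_pos: [518.0, -283.6, -18.3]
orientation: [-3.14, -0.067, 0.005]
ft_force: [-8.6, -0.6, 11.7]
width: 23.7
grasp_force: 30.0
```

>>> step_arm:
  deltas:
    - [[0.005, 0, 0], [0, 0, 0], -1]
    - [[0.01, 0, 0], [0, 0, 0], -1]
    - [[0.01, 0, 0], [0, 0, 0], -1]

```text
t: 11.63
ee_pos: [520.6, -283.3, -18.3]
orientation: [-3.14, -0.067, 0.006]
ft_force: [-8.6, 0.1, 11.7]
width: 23.7
grasp_force: 30.0
```

>>> step_arm:
  deltas:
    - [[0.005, 0, 0], [0, 0, 0], -1]
    - [[0.01, 0, 0], [0, 0, 0], -1]
    - [[0.01, 0, 0], [0, 0, 0], -1]

```text
t: 11.88
ee_pos: [523.6, -283.2, -18.3]
orientation: [-3.14, -0.067, 0.006]
ft_force: [-8.7, -0.4, 12.4]
width: 24.1
grasp_force: 30.0
```

>>> step_arm:
  deltas:
    - [[0.005, 0, 0], [0, 0, 0], -1]
    - [[0.01, 0, 0], [0, 0, 0], -1]
    - [[0.01, 0, 0], [0, 0, 0], -1]

```text
t: 12.13
ee_pos: [524.0, -283.1, -18.4]
orientation: [-3.139, -0.068, 0.013]
ft_force: [-17.6, -3.2, 18.2]
width: 23.9
grasp_force: 30.0
```

Run:
```python
from g import *
from h import *
from workcell import *
for d in ([[.27,-.078,0],[0,0,-.096]],[[.012,-.001,0],[0,0,0]],[[.01,0,0],[0,0,0]],[[.01,0,0],[0,0,0]]): done(d)
done([[.01,0,0],[0,0,0]],get_obs())
t=get_image("top"); s=get_image("side"); pickle.dump(t,open("pics/top2.pkl","wb"))
a=crop(t,380,118,90,140,4,None); b=crop(s,230,125,110,60,4,None)
a2=np.zeros((560,440,3),np.uint8); a2[:240]=b
cv2.imwrite("pics/d4.png",np.hstack([a,a2]))
```

```text
cmd [ 528.8 -283.5  -17.8] meas [ 524.  -283.1  -18.4] roterr [ 0.003 -0.008 -0.001] t 12.13 q [-0.514  0.681  1.783 -0.004  0.686  1.017] F [-17.6  -3.2  18.2] w 23.9 g 30.0
```

View pics/d4.png

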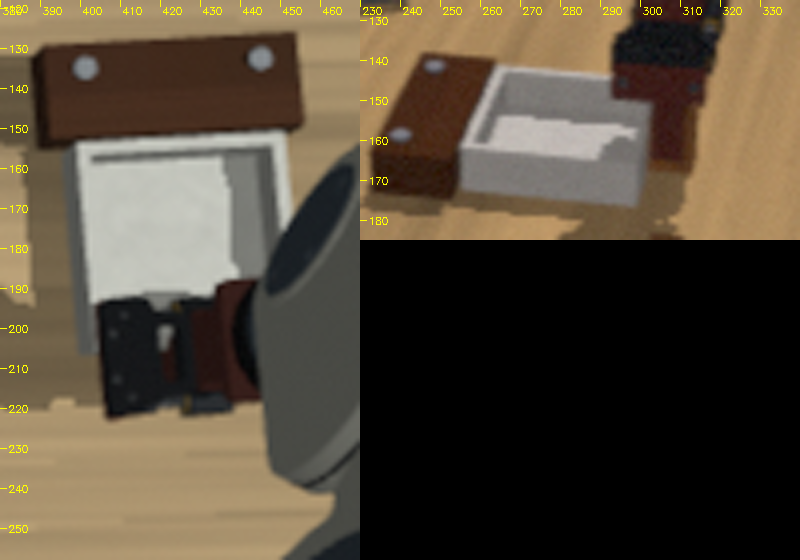

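The tray's front rim is about 1 px from the stop's lip (rows 152.5 and 153.5), which matches the expected 4 mm gap when home. One more small push will confirm the hard stop before I release.

>>> step_arm:
  deltas:
    - [[0.005, 0, 0], [0, 0, 0], -1]
    - [[0.01, 0, 0], [0, 0, 0], -1]
    - [[0.01, 0, 0], [0, 0, 0], -1]

```text
t: 12.48
ee_pos: [525.2, -283.0, -18.7]
orientation: [-3.138, -0.068, 0.018]
ft_force: [-23.9, -6.2, 19.8]
width: 23.6
grasp_force: 30.0
```

>>> step_arm:
  deltas:
    - [[-0.01, 0, 0], [0, 0, 0], -1]
    - [[-0.01, 0, 0], [0, 0, 0], 0.3]
    - [[-0.01, 0, 0], [0, 0, 0], 0.3]
    - [[-0.01, 0, 0], [0, 0, 0], 0.3]
    - [[-0.01, 0, 0], [0, 0, 0], 0.3]
    - [[-0.01, 0, 0], [0, 0, 0], 0.3]
    - [[-0.01, 0, 0], [0, 0, 0], 0.3]
    - [[-0.01, 0, -0.05], [0, 0, 0], 0.3]
    - [[-0.01, 0, -0.15], [0, 0, 0], 0.3]
    - [[-0.01, 0, -0.28], [0, 0, 0], 0.3]
    - [[-0.01, 0, -0.42], [0, 0, 0], 0.3]
    - [[-0.01, 0, -0.5], [0, 0, 0], 0.3]
    - [[-0.01, 0, -0.5], [0, 0, 0], 0.3]

```text
t: 13.57
ee_pos: [533.9, -285.5, 137.8]
orientation: [3.134, 0.068, 0.017]
ft_force: [0.7, -0.2, -1.2]
width: 57.0
grasp_force: 0.0
```

Run:
```python
from g import *
from workcell import *
done([[.01,0,0],[0,0,0]]); done([[-.01,0,-.5],[0,0,0]],get_obs())
# scoop bar at (479.2,4.6), z 82 ; psi .136
gplan([(500,-100,150,-.3,0)]); 
p0,R0=load()
save(tcp((500,-100,150,-.3,0)),R(-.3,0)); gplan([(479.2,4.6,150,.136,0),(479.2,4.6,82,.136,0)]); save(p0,R0)
```

```text
cmd [ 528.9 -283.3  132.2] meas [ 533.9 -285.5  137.8] roterr [-0.005  0.011 -0.   ] t 13.57 q [-0.511  0.452  1.723  0.     0.954  1.017] F [ 0.7 -0.2 -1.2] w 57.0 g 0.0
[-0.07, -0.615, 0.108] [0.001, 0.001, -0.819]
[0.313, -0.169, 0.0] [-0.0, -0.0, -0.291]
[0.313, -0.169, 0.227] [-0.0, -0.0, -0.291]
```

>>> step_arm:
  deltas:
    - [[-0.07, -0.61, 0.1], [0, 0, -0.82], 0.4]
    - [[-0.07, -0.61, 0.1], [0, 0, -0.82], 0.4]
    - [[-0.07, -0.61, 0.1], [0, 0, -0.82], 0.4]
    - [[-0.07, -0.61, 0.1], [0, 0, -0.82], 0.4]
    - [[-0.07, -0.61, 0.1], [0, 0, -0.82], 0.4]
    - [[-0.07, -0.61, 0.1], [0, 0, -0.82], 0.4]
    - [[-0.07, -0.61, 0.1], [0, 0, -0.82], 0.4]
    - [[-0.07, -0.61, 0.1], [0, 0, -0.82], 0.4]
    - [[-0.07, -0.61, 0.1], [0, 0, -0.82], 0.4]
    - [[-0.07, -0.61, 0.1], [0, 0, -0.82], 0.4]
    - [[-0.07, -0.61, 0.1], [0, 0, -0.82], 0.4]

```text
t: 14.48
ee_pos: [500.7, -101.1, 100.7]
orientation: [2.522, 1.872, 0.001]
ft_force: [0.1, 1.1, 0.2]
width: 61.7
grasp_force: 0.0
```

>>> step_arm:
  deltas:
    - [[0.31, -0.17, 0], [0, 0, -0.29], 0.4]
    - [[0.31, -0.17, 0], [0, 0, -0.29], 0.4]
    - [[0.31, -0.17, 0], [0, 0, -0.29], 0.4]
    - [[0.31, -0.17, 0], [0, 0, -0.29], 0.4]
    - [[0.31, -0.17, 0], [0, 0, -0.29], 0.4]
    - [[0.31, -0.17, 0], [0, 0, -0.29], 0.4]

```text
t: 14.98
ee_pos: [479.1, 2.9, 101.0]
orientation: [2.068, 2.364, 0.001]
ft_force: [-0.6, -0.5, 1.0]
width: 61.1
grasp_force: 0.0
```

Run:
```python
from g import *
from workcell import *
done([[-.07,-.61,.1],[0,0,-.82]]); done([[.31,-.17,0],[0,0,-.29]],get_obs())
gplan([(479.2,4.6,95,.136,0),(479.2,4.6,82.5,.136,0)])
```

```text
cmd [478.6   2.5 101.9] meas [479.1   2.9 101. ] roterr [-0.001  0.001  0.003] t 14.98 q [-0.019  0.348  2.012 -0.     0.781 -0.152] F [-0.6 -0.5  1. ] w 61.1 g 0.0
[0.007, 0.003, 0.191] [-0.0, 0.001, 0.001]
[0.007, 0.003, 0.233] [-0.0, 0.001, 0.001]
```

>>> step_arm:
  deltas:
    - [[0.007, 0.003, 0.1], [0, 0, 0], 0.4]
    - [[0.007, 0.003, 0.18], [0, 0, 0], 0.4]
    - [[0.007, 0.003, 0.23], [0, 0, 0], 0.4]
    - [[0.007, 0.003, 0.23], [0, 0, 0], 0.4]
    - [[0.007, 0.003, 0.23], [0, 0, 0], -1]
    - [[0.007, 0.003, 0.23], [0, 0, 0], -1]
    - [[0.007, 0.003, 0.23], [0, 0, 0], -1]
    - [[0.007, 0.003, 0.23], [0, 0, 0], -1]
    - [[0.007, 0.003, 0.23], [0, 0, 0], -1]
    - [[0.007, 0.003, 0.23], [0, 0, 0], -1]
    - [[0.007, 0.003, 0.23], [0, 0, 0], -1]
    - [[0.007, 0.003, 0.23], [0, 0, 0], -1]
    - [[0.007, 0.003, 0.23], [0, 0, 0], -1]
    - [[0.007, 0.003, 0.23], [0, 0, 0], -1]

```text
t: 16.15
ee_pos: [479.5, 4.8, 32.6]
orientation: [2.064, 2.368, 0.0]
ft_force: [-2.1, 0.1, 5.9]
width: 22.1
grasp_force: 30.0
```

```bash
cat > kin.py <<'E'
# planar arm fitted to the logged states: r,z of the reported TCP from q2,q3,q5 (q4~0)
from g import *
from scipy.optimize import least_squares
D=[json.loads(l) for l in open("log.txt")]
D=[d for d in D if abs(d[0][3])<.01]
def fk(c,q):
    a=q[1]; b=q[1]+q[2]; e=b+q[4]
    return np.array([c[0]+c[1]*np.sin(a)+c[2]*np.sin(b+c[5])+c[3]*np.sin(e), c[4]+c[1]*np.cos(a)+c[2]*np.cos(b+c[5])+c[3]*np.cos(e)])
def res(c): return np.concatenate([fk(c,d[0])-[np.hypot(*d[1][:2]),d[1][2]] for d in D]+[[(c[3]-250)*.01,c[5]*20,(c[0])*.01]])
C=least_squares(res,[0,450,450,250,300,0]).x
def ik(r,z,pitch): # pitch=q2+q3+q5
    return least_squares(lambda x: fk(C,[0,x[0],x[1],0,pitch-x[0]-x[1]])-[r,z],[.4,1.8]).x
E
python3 - <<'E'
from kin import *
from workcell import *
done([[.007,.003,.23],[0,0,0]],get_obs())
print(C.round(2),np.abs(res(C)[:-3]).max().round(2))
E
```

```text
cmd [479.2   4.6  32.9] meas [479.5   4.8  32.6] roterr [-0.001  0.001 -0.   ] t 16.15 q [-0.015  0.476  2.04  -0.     0.626 -0.152] F [-2.1  0.1  5.9] w 22.1 g 30.0
[3.0000e-02 5.6240e+02 4.9107e+02 3.1720e+02 2.8789e+02 1.6000e-01] 0.35
```

```bash
cat > binfit.py <<'E'
from h import *
from scipy.optimize import minimize
def binfit():
    ims=[pickle.load(open(f"pics/{n}0.pkl","rb")) for n in("top","side")]; M=[]
    for im in ims:
        hsv=cv2.cvtColor(im["pixels"],cv2.COLOR_RGB2HSV); m=cv2.inRange(hsv,(20,140,60),(32,255,255))
        n,l,st,_=cv2.connectedComponentsWithStats(cv2.morphologyEx(m,cv2.MORPH_CLOSE,np.ones((3,3))))
        k=1+np.argmax(st[1:,2]*st[1:,3]); pts=cv2.findNonZero((l==k).astype(np.uint8)*255)
        h=cv2.convexHull(pts)[:,0].astype(np.float32); M.append(h); print(st[k])
    def ras(h):
        a=np.zeros((420*4,560*4),np.uint8); cv2.fillPoly(a,[np.round((h+.5)*4).astype(np.int32)],1); return a
    B=[cv2.dilate(ras(h),np.ones((4,4))) for h in M]
    c=[(x,y,z) for x in(-136,136) for y in(-63,63) for z in(0,62)]
    def cost(p):
        x,y,t=p; e=0
        for im,b in zip(ims,B):
            q=np.array([proj(im,(x+np.cos(t)*u-np.sin(t)*v,y+np.sin(t)*u+np.cos(t)*v,w)) for u,v,w in c],np.float32)
            a=ras(cv2.convexHull(q)[:,0]); e+=1-(a&b).sum()/(a|b).sum()
        return e
    r=minimize(cost,[560.6,284.6,2.96],method="Nelder-Mead",options=dict(initial_simplex=[[560,284,2.96],[566,284,2.96],[560,290,2.96],[560,284,2.99]]))
    print(r.x.round(4),r.fun.round(4)); return r.x
if __name__=="__main__": binfit()
E
python3 binfit.py
```

```text
[ 159  139   75  119 1785]
[ 165  243  151  101 5772]
[560.414  287.8207   2.9558] 0.0322
```

```bash
cat >> g.py <<'E'
OFF=49.1  # with the scoop held: its bar centre
BX,BY,BT=560.4,287.0,2.957
floor=lambda x:10+(75-x)*np.tan(.0873)
def nose(xn,zn,tau,yb=0): # grasp target in world for nose at bin (xn, zn above table)
    gx=xn-46*np.cos(tau)-78*np.sin(tau); gz=zn-46*np.sin(tau)+78*np.cos(tau)
    return (BX+np.cos(BT)*gx-np.sin(BT)*yb,BY+np.sin(BT)*gx+np.cos(BT)*yb,gz,BT-np.pi,tau)
E
python3 - <<'E'
from g import *
e=nose(-18,floor(-18)+60,-.0873); e1=nose(-18,floor(-18)+5,-.0873)
print(np.round(e,1)); gplan([(479.2,4.6,140,.136,0),(530,130,190,-.03,0),(*e[:2],220,-.1846,0)])
save(tcp((*e[:2],220,-.1846,0)),R(-.1846,0)) if 0 else None
E
```

```text
[ 6.165e+02  2.765e+02  1.599e+02 -2.000e-01 -1.000e-01]
[-0.0, -0.0, -0.194] [-0.0, 0.001, 0.001]
[0.391, 0.225, -0.361] [-0.0, 0.001, 0.111]
[0.835, 0.577, -0.462] [-0.0, 0.001, 0.214]
```

>>> step_arm:
  deltas:
    - [[0, 0, -0.08], [0, 0, 0], -1]
    - [[0, 0, -0.18], [0, 0, 0], -1]
    - [[0.05, 0.03, -0.25], [0, 0, 0.02], -1]
    - [[0.13, 0.08, -0.3], [0, 0, 0.04], -1]
    - [[0.22, 0.13, -0.33], [0, 0, 0.06], -1]
    - [[0.31, 0.18, -0.36], [0, 0, 0.09], -1]
    - [[0.4, 0.23, -0.38], [0, 0, 0.11], -1]
    - [[0.49, 0.3, -0.4], [0, 0, 0.13], -1]
    - [[0.58, 0.37, -0.42], [0, 0, 0.15], -1]
    - [[0.67, 0.44, -0.44], [0, 0, 0.17], -1]
    - [[0.75, 0.51, -0.46], [0, 0, 0.19], -1]
    - [[0.8, 0.55, -0.46], [0, 0, 0.21], -1]
    - [[0.835, 0.577, -0.46], [0, 0, 0.214], -1]
    - [[0.835, 0.577, -0.46], [0, 0, 0.214], -1]

```text
t: 17.32
ee_pos: [617.2, 279.0, 169.5]
orientation: [-2.414, -2.01, -0.001]
ft_force: [-0.4, -0.7, -1.5]
width: 22.0
grasp_force: 30.0
```

Run:
```python
from kin import *
from workcell import *
done([[.835,.577,-.46],[0,0,.214]],get_obs())
gplan([nose(-18,floor(-18)+z,-.0873) for z in (60,30,8)])
```

```text
cmd [616.5 276.6 170.4] meas [617.2 279.  169.5] roterr [-0.     0.002 -0.002] t 17.32 q [0.407 0.521 1.521 0.    1.099 0.589] F [-0.4 -0.7 -1.5] w 22.0 g 30.0
[0.0, 0.014, 0.198] [-0.058, 0.001, 0.0]
[0.0, 0.014, 0.298] [-0.058, 0.001, 0.0]
[0.0, 0.014, 0.372] [-0.058, 0.001, 0.0]
```

>>> step_arm:
  deltas:
    - [[0, 0.005, 0.1], [-0.03, 0, 0], -1]
    - [[0, 0.014, 0.2], [-0.058, 0, 0], -1]
    - [[0, 0.014, 0.27], [-0.058, 0, 0], -1]
    - [[0, 0.014, 0.31], [-0.058, 0, 0], -1]
    - [[0, 0.014, 0.34], [-0.058, 0, 0], -1]
    - [[0, 0.014, 0.36], [-0.058, 0, 0], -1]
    - [[0, 0.014, 0.372], [-0.058, 0, 0], -1]
    - [[0, 0.014, 0.372], [-0.058, 0, 0], -1]
    - [[0, 0.014, 0.372], [-0.058, 0, 0], -1]

```text
t: 18.07
ee_pos: [621.4, 276.0, 59.4]
orientation: [2.364, 1.964, 0.088]
ft_force: [0.3, 0.0, -0.7]
width: 22.0
grasp_force: 30.0
```

>>> step_arm:
  deltas:
    - [[0, 0, 0.006], [0, 0, 0], -1]
    - [[0, 0, 0.013], [0, 0, 0], -1]
    - [[0, 0, 0.013], [0, 0, 0], -1]
    - [[0, 0, 0.013], [0, 0, 0], -1]

```text
t: 18.4
ee_pos: [621.1, 275.8, 54.9]
orientation: [2.364, 1.964, 0.086]
ft_force: [0.1, -0.1, -1.1]
width: 21.8
grasp_force: 30.0
```

>>> step_arm:
  deltas:
    - [[0, 0, 0.004], [0, 0, 0], -1]
    - [[0, 0, 0.008], [0, 0, 0], -1]
    - [[0, 0, 0.008], [0, 0, 0], -1]

```text
t: 18.65
ee_pos: [621.0, 275.7, 52.0]
orientation: [2.364, 1.965, 0.085]
ft_force: [0.3, -0.8, -0.7]
width: 21.7
grasp_force: 30.0
```

Run:
```python
from kin import *
from workcell import *
done([[0,.014,.372],[-.058,0,0]]);done([[0,0,.013],[0,0,0]]); done([[0,0,.008],[0,0,0]],get_obs())
```

```text
cmd [621.1 275.6  52.6] meas [621.  275.7  52. ] roterr [ 0.     0.001 -0.   ] t 18.65 q [ 0.425  0.637  1.636 -0.069  0.799  0.656] F [ 0.3 -0.8 -0.7] w 21.7 g 30.0
```

>>> step_arm:
  deltas:
    - [[0, 0, 0.003], [0, 0, 0], -1]
    - [[0, 0, 0.005], [0, 0, 0], -1]
    - [[0, 0, 0.005], [0, 0, 0], -1]

```text
t: 18.9
ee_pos: [621.4, 275.8, 50.9]
orientation: [2.364, 1.964, 0.086]
ft_force: [-0.9, 0.2, -0.0]
width: 21.9
grasp_force: 30.0
```

>>> step_arm:
  deltas:
    - [[0, 0, 0.003], [0, 0, 0], -1]
    - [[0, 0, 0.005], [0, 0, 0], -1]
    - [[0, 0, 0.005], [0, 0, 0], -1]

```text
t: 19.15
ee_pos: [621.3, 275.8, 50.8]
orientation: [2.364, 1.964, 0.085]
ft_force: [-6.7, -1.3, 10.8]
width: 22.0
grasp_force: 30.0
```

The scoop floor touched the bin floor almost exactly at the modelled height. Next I plan the slide and the nose-up tilt.

Run:
```python
from kin import *
from workcell import *
done([[0,0,.005],[0,0,0]]); done([[0,0,.005],[0,0,0]],get_obs())
X=[-18,-12,0,20,40,60,68]
gplan([nose(x,floor(x)+.6,-.0873) for x in X])
```

```text
cmd [621.4 275.5  49.6] meas [621.3 275.8  50.8] roterr [-0.     0.001  0.   ] t 19.15 q [ 0.425  0.639  1.636 -0.07   0.797  0.656] F [-6.7 -1.3 10.8] w 22.0 g 30.0
[0.0, -0.002, -0.007] [-0.0, 0.001, 0.001]
[0.0, -0.022, -0.007] [-0.0, 0.001, 0.001]
[0.0, -0.062, -0.007] [-0.0, 0.001, 0.001]
[0.0, -0.129, -0.007] [-0.0, 0.001, 0.001]
[0.001, -0.196, -0.007] [-0.0, 0.001, 0.001]
[0.001, -0.263, -0.007] [-0.0, 0.001, 0.001]
[0.001, -0.29, -0.007] [-0.0, 0.001, 0.001]
```

>>> step_arm:
  deltas:
    - [[0, -0.005, -0.006], [0, 0, 0], -1]
    - [[0, -0.022, -0.007], [0, 0, 0], -1]
    - [[0, -0.042, -0.007], [0, 0, 0], -1]
    - [[0, -0.062, -0.007], [0, 0, 0], -1]
    - [[0, -0.079, -0.007], [0, 0, 0], -1]
    - [[0, -0.096, -0.007], [0, 0, 0], -1]
    - [[0, -0.112, -0.007], [0, 0, 0], -1]
    - [[0, -0.129, -0.007], [0, 0, 0], -1]
    - [[0, -0.145, -0.007], [0, 0, 0], -1]
    - [[0, -0.16, -0.007], [0, 0, 0], -1]
    - [[0, -0.175, -0.007], [0, 0, 0], -1]
    - [[0, -0.19, -0.007], [0, 0, 0], -1]

```text
t: 20.15
ee_pos: [565.2, 286.2, 46.5]
orientation: [2.364, 1.964, 0.086]
ft_force: [0.1, 0.4, -1.9]
width: 22.1
grasp_force: 30.0
```

>>> step_arm:
  deltas:
    - [[0, -0.015, 0], [0, 0, 0], -1]
    - [[0, -0.03, 0], [0, 0, 0], -1]
    - [[0, -0.045, 0], [0, 0, 0], -1]
    - [[0, -0.06, 0], [0, 0, 0], -1]
    - [[0, -0.073, 0], [0, 0, 0], -1]
    - [[0, -0.086, 0], [0, 0, 0], -1]
    - [[0, -0.1, 0], [0, 0, 0], -1]
    - [[0, -0.1, 0], [0, 0, 0], -1]

```text
t: 20.82
ee_pos: [535.1, 291.6, 43.6]
orientation: [2.364, 1.965, 0.084]
ft_force: [-0.3, -1.0, -2.3]
width: 22.0
grasp_force: 30.0
```

Run:
```python
from kin import *
from workcell import *
done([[0,-.19,-.007],[0,0,0]]); done([[0,-.1,0],[0,0,0]],get_obs())
from h import *
s=get_image("side"); t=get_image("top"); pickle.dump((t,s),open("pics/b1.pkl","wb"))
a=crop(s,160,235,160,110,4,None)
hs=np.zeros((440,0,3),np.uint8)
cv2.imwrite("pics/e1.png",a)
gplan([nose(x,floor(x)+.6,-.0873) for x in(68,71,74)])
for tau in(-.0873,-.04,.0,.05,.1,.15,.2,.25,.3,.35,.4):
    xn=74.
    for _ in range(50):
        zn=max(floor(xn-95*np.cos(tau))+2+95*np.sin(tau),floor(75)+.6); 
        if tau<=.15: xn=74+.8*max(0,zn-12)
    if tau<=.15: xl=xn
    else: xn=xl; zn=floor(xn-95*np.cos(tau))+2+95*np.sin(tau)
    print(round(tau,2),round(xn,1),round(zn,1),end=" "); gplan([nose(xn,zn,tau)])
```

```text
cmd [536.  291.4  44.1] meas [535.1 291.6  43.6] roterr [ 0.001  0.001 -0.   ] t 20.82 q [ 0.511  0.571  1.799 -0.086  0.707  0.758] F [-0.3 -1.  -2.3] w 22.0 g 30.0
[0.001, 0.0, 0.0] [-0.0, 0.001, 0.001]
[0.001, -0.01, 0.0] [-0.0, 0.001, 0.001]
[0.001, -0.02, 0.0] [-0.0, 0.001, 0.001]
-0.09 74.1 12.1 [0.001, -0.02, -0.004] [-0.0, 0.001, 0.001]
-0.04 77.4 16.3 [0.001, -0.025, -0.012] [0.031, 0.001, 0.0]
0.0 80.3 19.9 [0.001, -0.03, -0.018] [0.058, 0.001, 0.0]
0.05 83.8 24.3 [0.001, -0.037, -0.026] [0.091, 0.001, 0.0]
0.1 87.3 28.7 [0.001, -0.044, -0.033] [0.125, 0.001, 0.0]
0.15 90.8 33.0 [0.001, -0.051, -0.04] [0.158, 0.001, 0.0]
0.2 90.8 37.6 [0.001, -0.047, -0.047] [0.191, 0.001, 0.0]
0.25 90.8 42.2 [0.001, -0.043, -0.053] [0.225, 0.001, 0.0]
0.3 90.8 46.6 [0.001, -0.04, -0.059] [0.258, 0.001, 0.0]
0.35 90.8 51.0 [0.001, -0.038, -0.064] [0.291, 0.001, 0.0]
0.4 90.8 55.3 [0.001, -0.035, -0.07] [0.325, 0.001, 0.0]
```

View pics/e1.png

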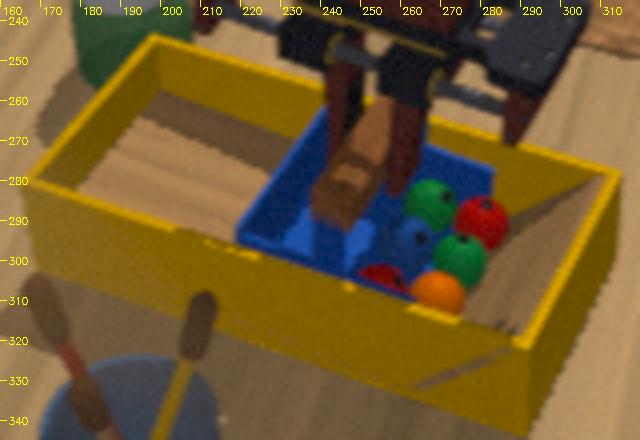

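The bin view shows three beads on the pan (green (264,285), blue (262,294) and red (252,304)). The front row (red (277,290), green (272,298) and orange (266,308)) sits at the nose against the ramp. I'll go on to the ramp foot and watch the force.

>>> step_arm:
  deltas:
    - [[0, -0.007, 0], [0, 0, 0], -1]
    - [[0, -0.014, 0], [0, 0, 0], -1]
    - [[0, -0.02, 0], [0, 0, 0], -1]
    - [[0, -0.02, 0], [0, 0, 0], -1]

```text
t: 21.25
ee_pos: [529.8, 292.6, 43.2]
orientation: [2.364, 1.965, 0.085]
ft_force: [-0.1, 0.2, -1.7]
width: 21.7
grasp_force: 30.0
```

>>> step_arm:
  deltas:
    - [[0, -0.005, 0], [0, 0, 0], -1]
    - [[0, -0.01, 0], [0, 0, 0], -1]
    - [[0, -0.01, 0], [0, 0, 0], -1]

```text
t: 21.5
ee_pos: [528.1, 293.4, 43.5]
orientation: [2.363, 1.964, 0.088]
ft_force: [3.1, -1.2, -1.3]
width: 21.9
grasp_force: 30.0
```

>>> step_arm:
  deltas:
    - [[0, 0.002, -0.006], [0.015, 0, 0], -1]
    - [[0, 0.003, -0.012], [0.031, 0, 0], -1]
    - [[0, 0.001, -0.015], [0.045, 0, 0], -1]
    - [[0, -0.001, -0.018], [0.058, 0, 0], -1]
    - [[0, -0.004, -0.022], [0.075, 0, 0], -1]
    - [[0, -0.007, -0.026], [0.091, 0, 0], -1]
    - [[0, -0.011, -0.03], [0.108, 0, 0], -1]
    - [[0, -0.014, -0.033], [0.125, 0, 0], -1]
    - [[0, -0.018, -0.037], [0.142, 0, 0], -1]
    - [[0, -0.021, -0.04], [0.158, 0, 0], -1]
    - [[0, -0.019, -0.044], [0.175, 0, 0], -1]
    - [[0, -0.017, -0.047], [0.191, 0, 0], -1]
    - [[0, -0.015, -0.05], [0.208, 0, 0], -1]
    - [[0, -0.013, -0.053], [0.225, 0, 0], -1]
    - [[0, -0.011, -0.056], [0.242, 0, 0], -1]
    - [[0, -0.01, -0.059], [0.258, 0, 0], -1]
    - [[0, -0.008, -0.064], [0.291, 0, 0], -1]
    - [[0, -0.005, -0.07], [0.325, 0, 0], -1]
    - [[0, -0.005, -0.07], [0.325, 0, 0], -1]
    - [[0, -0.005, -0.07], [0.325, 0, 0], -1]

```text
t: 23.17
ee_pos: [525.1, 293.6, 63.2]
orientation: [-2.164, -1.797, 0.362]
ft_force: [3.7, -0.6, -1.3]
width: 21.9
grasp_force: 30.0
```

Run:
```python
from kin import *
from workcell import *
from h import *
done([[0,-.02,0],[0,0,0]]);done([[0,-.01,0],[0,0,0]]); done([[0,-.005,-.07],[.325,0,0]],get_obs())
s=get_image("side"); t=get_image("top"); pickle.dump((t,s),open("pics/b2.pkl","wb"))
# bead-coloured blobs in the bin region of the side view
hsv=cv2.cvtColor(s["pixels"],cv2.COLOR_RGB2HSV); ro=(slice(240,345),slice(165,320))
for n,lo,hi in(("red",(0,170,90),(6,255,255)),("orange",(8,190,150),(17,255,255)),("green",(60,120,60),(80,255,255))):
    m=np.zeros(hsv.shape[:2],np.uint8); m[ro]=cv2.inRange(hsv,lo,hi)[ro]
    _,_,st,ce=cv2.connectedComponentsWithStats(m)
    print(n,[(ce[i].round(0).tolist(),int(st[i,4])) for i in range(1,len(st)) if st[i,4]>8])
```

```text
cmd [523.9 293.7  64.1] meas [525.1 293.6  63.2] roterr [-0.002  0.002  0.   ] t 23.17 q [0.373 0.72  1.506 0.217 1.265 0.455] F [ 3.7 -0.6 -1.3] w 21.9 g 30.0
red [([295.0, 283.0], 98)]
orange [([284.0, 301.0], 79)]
green [([253.0, 278.0], 102), ([289.0, 292.0], 111)]
```

The front row rode up the ramp ahead of the lip (blobs at (295,283), (289,292) and (284,301)), because the lip-to-ramp gap opened before the pan tilted back. The beads are still wedged above the lip, so I'll lower the tilt a little, advance the lip to the ramp and keep it there while tilting.

```bash
cat >> g.py <<'E'
def where(p,r): # nose in bin frame of a reported TCP pose
    z=r.apply([0,0,1]); ex=-r.apply([0,1,0]); g=np.array(p)-OFF*z; n=g+46*ex+78*z
    d=n[:2]-[BX,BY]; c,s=np.cos(BT),np.sin(BT); return np.round([d[0]*c+d[1]*s,-d[0]*s+d[1]*c,n[2],np.arcsin(ex[2])],2)
E
python3 - <<'E'
from g import *
from workcell import *
from h import *
o=get_obs(); print(where(*load()),where(o["ee_pos"],Ro.from_rotvec(o["orientation"])))
t,s=pickle.load(open("pics/b2.pkl","rb"))
c,sn=np.cos(BT),np.sin(BT); O=s["T"][:3,3]
for u,v in[(295,283),(289,292),(284,301),(253,278)]:
    d=px(s,u,v,0)-O; f=lambda k:(lambda P:(np.array([(P[0]-BX)*c+(P[1]-BY)*sn,-(P[0]-BX)*sn+(P[1]-BY)*c,P[2]])))(O+k*d)
    # centre 14 off the ramp plane: (z-10)-(x-75)=14*sqrt2
    g=lambda k:(f(k)[2]-10)-(f(k)[0]-75)-19.8
    k=-g(0)/(g(1)-g(0)); print(f(k).round(1), "z30:",f((30-O[2])/d[2]).round(0))
gplan([nose(*a) for a in[(91,51,.34),(92,45.5,.27),(97,45.5,.27),(102,45.5,.27),(105,45.5,.27),(107.5,45.5,.27),(109,45.5,.27)]])
E
```

```text
[90.69  0.19 55.46  0.4 ] [89.75 -0.18 55.03  0.4 ]
[103.9  34.5  58.7] z30: [94. 62. 30.]
[101.4   9.3  56.2] z30: [92. 33. 30.]
[101.8 -16.6  56.6] z30: [92.  7. 30.]
[ -55.5  161.9 -100.7] z30: [ 8. 41. 30.]
[0.001, -0.001, 0.005] [-0.04, 0.001, 0.0]
[0.001, -0.005, 0.013] [-0.087, 0.001, 0.0]
[0.001, -0.02, 0.02] [-0.087, 0.001, 0.0]
[0.001, -0.036, 0.026] [-0.087, 0.001, 0.0]
[0.001, -0.045, 0.03] [-0.087, 0.001, 0.0]
[0.001, -0.052, 0.033] [-0.087, 0.001, 0.0]
[0.001, -0.057, 0.035] [-0.087, 0.001, 0.0]
```

>>> step_arm:
  deltas:
    - [[0, -0.001, 0.003], [-0.02, 0, 0], -1]
    - [[0, -0.001, 0.005], [-0.04, 0, 0], -1]
    - [[0, -0.003, 0.009], [-0.064, 0, 0], -1]
    - [[0, -0.005, 0.013], [-0.087, 0, 0], -1]
    - [[0, -0.01, 0.015], [-0.087, 0, 0], -1]
    - [[0, -0.015, 0.018], [-0.087, 0, 0], -1]
    - [[0, -0.02, 0.02], [-0.087, 0, 0], -1]
    - [[0, -0.026, 0.022], [-0.087, 0, 0], -1]
    - [[0, -0.031, 0.024], [-0.087, 0, 0], -1]
    - [[0, -0.036, 0.026], [-0.087, 0, 0], -1]
    - [[0, -0.041, 0.028], [-0.087, 0, 0], -1]
    - [[0, -0.045, 0.03], [-0.087, 0, 0], -1]
    - [[0, -0.045, 0.03], [-0.087, 0, 0], -1]
    - [[0, -0.045, 0.03], [-0.087, 0, 0], -1]

```text
t: 24.43
ee_pos: [508.2, 296.7, 60.8]
orientation: [-2.248, -1.868, 0.254]
ft_force: [-0.0, 0.3, -3.2]
width: 21.7
grasp_force: 30.0
```

>>> step_arm:
  deltas:
    - [[0, -0.004, 0.0015], [0, 0, 0], -1]
    - [[0, -0.007, 0.002], [0, 0, 0], -1]
    - [[0, -0.007, 0.002], [0, 0, 0], -1]

```text
t: 24.68
ee_pos: [506.0, 297.1, 60.8]
orientation: [-2.248, -1.868, 0.254]
ft_force: [-0.5, 0.0, -2.2]
width: 21.7
grasp_force: 30.0
```

```bash
cat > blobs.py <<'E'
from g import *
from workcell import *
from h import *
def blobs(ro,s):
    hsv=cv2.cvtColor(s["pixels"],cv2.COLOR_RGB2HSV)
    for n,lo,hi in(("red",(0,170,90),(6,255,255)),("orange",(8,190,150),(17,255,255)),("green",(60,120,60),(80,255,255))):
        m=np.zeros(hsv.shape[:2],np.uint8); m[ro]=cv2.inRange(hsv,lo,hi)[ro]
        _,_,st,ce=cv2.connectedComponentsWithStats(m)
        print(n,[(ce[i].round(0).tolist(),int(st[i,4])) for i in range(1,len(st)) if st[i,4]>8])
E
python3 - <<'E'
from blobs import *
done([[0,-.045,.03],[-.087,0,0]]); done([[0,-.007,.002],[0,0,0]],get_obs())
o=get_obs(); print(where(*load()),where(o["ee_pos"],Ro.from_rotvec(o["orientation"])))
s=get_image("side"); t=get_image("top"); pickle.dump((t,s),open("pics/b3.pkl","wb"))
blobs((slice(240,345),slice(165,320)),s)
E
```

```text
cmd [506.1 297.   61.1] meas [506.  297.1  60.8] roterr [ 0.     0.001 -0.   ] t 24.68 q [0.422 0.644 1.629 0.171 1.099 0.51 ] F [-0.5  0.  -2.2] w 21.7 g 30.0
[107.23   0.21  45.51   0.27] [1.0741e+02 5.0000e-02 4.5240e+01 2.7000e-01]
red [([297.0, 283.0], 94)]
orange [([286.0, 300.0], 84)]
green [([262.0, 282.0], 56), ([291.0, 292.0], 113)]
```

Run:
```python
from g import *
gplan([nose(*a) for a in[(108.5,45.5,.27),(110,45.5,.27),(111.5,47,.29),(113,49,.31),(114.5,50.5,.34),(115.5,52,.37),(116.5,53.5,.40),(116.5,56,.43)]])
```

```text
[0.001, -0.004, 0.001] [-0.0, 0.001, 0.0]
[0.001, -0.009, 0.003] [-0.0, 0.001, 0.0]
[0.001, -0.013, 0.002] [0.013, 0.001, 0.0]
[0.001, -0.018, 0.0] [0.027, 0.001, 0.0]
[0.001, -0.021, 0.001] [0.047, 0.001, 0.0]
[0.001, -0.024, 0.002] [0.067, 0.001, 0.0]
[0.001, -0.026, 0.003] [0.087, 0.001, 0.0]
[0.001, -0.026, 0.0] [0.107, 0.001, 0.0]
```

>>> step_arm:
  deltas:
    - [[0, -0.005, 0.0015], [0, 0, 0], -1]
    - [[0, -0.009, 0.003], [0, 0, 0], -1]
    - [[0, -0.009, 0.003], [0, 0, 0], -1]
    - [[0, -0.013, 0.002], [0.013, 0, 0], -1]
    - [[0, -0.018, 0], [0.027, 0, 0], -1]
    - [[0, -0.02, 0], [0.037, 0, 0], -1]
    - [[0, -0.021, 0.001], [0.047, 0, 0], -1]
    - [[0, -0.024, 0.002], [0.067, 0, 0], -1]
    - [[0, -0.026, 0.003], [0.087, 0, 0], -1]
    - [[0, -0.026, 0], [0.107, 0, 0], -1]
    - [[0, -0.026, 0], [0.107, 0, 0], -1]
    - [[0, -0.026, 0], [0.107, 0, 0], -1]

```text
t: 25.78
ee_pos: [499.2, 298.3, 62.4]
orientation: [-2.142, -1.779, 0.389]
ft_force: [0.2, -0.1, -2.3]
width: 21.6
grasp_force: 30.0
```

Run:
```python
from blobs import *
done([[0,-.026,0],[.107,0,0]],get_obs())
o=get_obs(); print(where(*load()),where(o["ee_pos"],Ro.from_rotvec(o["orientation"])))
s=get_image("side"); t=get_image("top"); pickle.dump((t,s),open("pics/b4.pkl","wb"))
blobs((slice(240,345),slice(165,320)),s)
```

```text
cmd [498.7 298.3  63.2] meas [499.2 298.3  62.4] roterr [-0.     0.001  0.   ] t 25.78 q [0.385 0.711 1.542 0.238 1.266 0.455] F [ 0.2 -0.1 -2.3] w 21.6 g 30.0
[116.57   0.2   56.11   0.43] [116.1    0.13  55.32   0.43]
red [([276.0, 281.0], 85)]
orange [([267.0, 296.0], 12)]
green [([268.0, 287.0], 194)]
```

All six beads have rolled back onto the pan: red is at (276,281), the two greens have merged at (268,287), and orange is half hidden at (267,296). Next comes the lift and the carry plan.

```bash
cat >> g.py <<'E'
TX,TY,TT=604.7,-280.0,.0426
def tnose(xT,zn,tau): # nose over the tray at tray x, scoop pointing along -x of the tray
    th=TT+np.pi; a=46*np.cos(tau)+78*np.sin(tau); gz=zn-46*np.sin(tau)+78*np.cos(tau)
    return (TX+np.cos(TT)*xT-np.cos(th)*a,TY+np.sin(TT)*xT-np.sin(th)*a,gz,th-np.pi,tau)
E
python3 - <<'E'
from g import *
p,r=load(); g=p-OFF*r.apply([0,0,1]); f=tnose(0,120,.35); print(g.round(1),np.round(f,2))
A=(*(g+[0,0,160]),BT-np.pi,.42); B=(565,120,270,-.08,.40); C_=(600,-100,250,0,.38)
for seg in([(*(g+[0,0,z]),BT-np.pi,.43) for z in(80,160)],[B],[C_],[f]):
    gplan(seg); save(tcp(seg[-1]),R(*seg[-1][3:]))
save(p,r)
E
```

```text
[518.9 294.7 107.8] [ 6.7459e+02 -2.7702e+02  1.7750e+02  4.0000e-02  3.5000e-01]
[-0.0, -0.111, -0.242] [-0.0, 0.001, -0.0]
[-0.001, -0.223, -0.485] [-0.0, 0.001, -0.0]
[-0.551, 0.237, -0.114] [-0.02, -0.028, -0.064]
[-0.727, 0.191, -0.007] [-0.013, -0.02, -0.049]
[-0.593, 0.326, 0.132] [-0.02, -0.01, -0.026]
```

>>> step_arm:
  deltas:
    - [[0, -0.012, -0.026], [0, 0, 0], -1]
    - [[0, -0.03, -0.065], [0, 0, 0], -1]
    - [[0, -0.055, -0.12], [0, 0, 0], -1]
    - [[0, -0.083, -0.18], [0, 0, 0], -1]
    - [[0, -0.111, -0.242], [0, 0, 0], -1]
    - [[0, -0.14, -0.304], [0, 0, 0], -1]
    - [[0, -0.168, -0.365], [0, 0, 0], -1]
    - [[0, -0.193, -0.42], [0, 0, 0], -1]
    - [[0, -0.212, -0.46], [0, 0, 0], -1]
    - [[0, -0.223, -0.485], [0, 0, 0], -1]
    - [[0, -0.223, -0.485], [0, 0, 0], -1]

```text
t: 26.8
ee_pos: [499.5, 299.0, 225.5]
orientation: [-2.142, -1.782, 0.384]
ft_force: [0.7, 0.2, -1.5]
width: 21.8
grasp_force: 30.0
```

Run:
```python
from blobs import *
done([[0,-.223,-.485],[0,0,0]],get_obs())
s=get_image("side"); t=get_image("top"); pickle.dump((t,s),open("pics/b5.pkl","wb"))
print("side");blobs((slice(130,345),slice(165,330)),s)
print("top");blobs((slice(135,265),slice(150,260)),t)
f=tnose(0,120,.35)
p,r=load()
for seg in([(565,120,270,-.08,.40)],[(600,-100,250,0,.38)],[f]):
    gplan(seg); save(tcp(seg[-1]),R(*seg[-1][3:]))
save(p,r)
```

```text
cmd [498.7 298.6 223.3] meas [499.5 299.  225.5] roterr [-0.003  0.003 -0.002] t 26.8 q [0.386 0.521 1.459 0.227 1.528 0.517] F [ 0.7  0.2 -1.5] w 21.8 g 30.0
side
red [([200.0, 185.0], 245), ([202.0, 210.0], 58), ([276.0, 215.0], 90)]
orange []
green [([266.0, 220.0], 192)]
top
red []
orange []
green []
[-0.551, 0.237, -0.113] [-0.021, -0.027, -0.064]
[-0.727, 0.191, -0.007] [-0.013, -0.02, -0.049]
[-0.593, 0.326, 0.132] [-0.02, -0.01, -0.026]
```

>>> step_arm:
  deltas:
    - [[-0.025, 0.011, -0.005], [0, 0, -0.003], -1]
    - [[-0.075, 0.032, -0.015], [-0.003, -0.004, -0.009], -1]
    - [[-0.14, 0.06, -0.03], [-0.005, -0.007, -0.016], -1]
    - [[-0.22, 0.095, -0.045], [-0.008, -0.011, -0.025], -1]
    - [[-0.31, 0.133, -0.064], [-0.012, -0.015, -0.036], -1]
    - [[-0.39, 0.168, -0.08], [-0.015, -0.019, -0.045], -1]
    - [[-0.46, 0.198, -0.095], [-0.017, -0.023, -0.053], -1]
    - [[-0.515, 0.222, -0.106], [-0.019, -0.025, -0.06], -1]
    - [[-0.551, 0.237, -0.113], [-0.021, -0.027, -0.064], -1]

```text
t: 27.65
ee_pos: [545.8, 119.1, 222.9]
orientation: [-2.073, -1.913, 0.388]
ft_force: [0.0, -0.1, -2.7]
width: 21.4
grasp_force: 30.0
```

>>> step_arm:
  deltas:
    - [[-0.04, 0.01, 0], [0, 0, -0.003], -1]
    - [[-0.1, 0.026, -0.001], [-0.002, -0.003, -0.007], -1]
    - [[-0.18, 0.047, -0.002], [-0.003, -0.005, -0.012], -1]
    - [[-0.27, 0.071, -0.003], [-0.005, -0.007, -0.018], -1]
    - [[-0.37, 0.097, -0.004], [-0.007, -0.01, -0.025], -1]
    - [[-0.47, 0.123, -0.005], [-0.008, -0.013, -0.032], -1]
    - [[-0.56, 0.147, -0.006], [-0.01, -0.015, -0.038], -1]
    - [[-0.64, 0.168, -0.006], [-0.011, -0.018, -0.043], -1]
    - [[-0.7, 0.184, -0.007], [-0.013, -0.02, -0.048], -1]
    - [[-0.727, 0.191, -0.007], [-0.013, -0.02, -0.049], -1]

```text
t: 28.48
ee_pos: [581.6, -102.1, 202.6]
orientation: [-2.014, -2.011, 0.385]
ft_force: [0.2, -0.6, -2.3]
width: 22.0
grasp_force: 30.0
```

>>> step_arm:
  deltas:
    - [[-0.03, 0.016, 0.006], [0, 0, 0], -1]
    - [[-0.08, 0.044, 0.018], [-0.003, -0.001, -0.004], -1]
    - [[-0.15, 0.082, 0.033], [-0.005, -0.003, -0.007], -1]
    - [[-0.23, 0.126, 0.051], [-0.008, -0.004, -0.01], -1]
    - [[-0.32, 0.176, 0.071], [-0.011, -0.005, -0.014], -1]
    - [[-0.41, 0.225, 0.091], [-0.014, -0.007, -0.018], -1]
    - [[-0.48, 0.264, 0.107], [-0.016, -0.008, -0.021], -1]
    - [[-0.54, 0.297, 0.12], [-0.018, -0.009, -0.024], -1]
    - [[-0.58, 0.319, 0.129], [-0.02, -0.01, -0.026], -1]
    - [[-0.593, 0.326, 0.132], [-0.02, -0.01, -0.026], -1]
    - [[-0.593, 0.326, 0.132], [-0.02, -0.01, -0.026], -1]
    - [[-0.593, 0.326, 0.132], [-0.02, -0.01, -0.026], -1]

```text
t: 29.48
ee_pos: [658.0, -276.9, 130.1]
orientation: [-1.99, -2.076, 0.364]
ft_force: [0.6, 0.1, -2.4]
width: 21.7
grasp_force: 30.0
```

Run:
```python
from blobs import *
for d in ([[-.551,.237,-.113],[-.021,-.027,-.064]],[[-.727,.191,-.007],[-.013,-.02,-.049]]): done(d)
done([[-.593,.326,.132],[-.02,-.01,-.026]],get_obs())
s=get_image("side"); t=get_image("top"); pickle.dump((t,s),open("pics/b6.pkl","wb"))
print("side");blobs((slice(60,240),slice(220,360)),s)
print("bin");blobs((slice(240,345),slice(165,320)),s); blobs((slice(150,265),slice(150,235)),t)
# tray rim check: bright pixels in the top view
g=t["pixels"].min(2)[145:215,385:460]
print("px of tray centre rim expected TL/BR",proj(t,(604.7+65-2.8,-280+65+2.8,36)).round(1),proj(t,(604.7-65-2.8,-280+65-2.8,36)).round(1),"at",[int(np.argmax(t["pixels"][v,385:460].min(1)>165))+385 for v in(160,170,180)])
gplan([tnose(*a) for a in[(0,75,.15),(0,46,.06),(0,42,.0),(0,36,-.08),(0,28,-.17),(0,24,-.25),(0,22,-.32)]])
```

```text
cmd [ 658.  -277.9  131.2] meas [ 658.  -276.9  130.1] roterr [-0.     0.002 -0.001] t 29.48 q [-0.353  0.795  1.163 -0.13   1.509 -0.365] F [ 0.6  0.1 -2.4] w 21.7 g 30.0
side
red [([228.0, 110.0], 42), ([265.0, 120.0], 15)]
orange []
green [([263.0, 123.0], 10)]
bin
red []
orange []
green []
red []
orange []
green []
px of tray centre rim expected TL/BR [398.2 153.3] [402.7 205. ] at [414, 411, 416]
[0.001, 0.028, 0.112] [-0.133, -0.0, -0.001]
[0.001, 0.05, 0.192] [-0.193, -0.0, -0.001]
[0.001, 0.046, 0.197] [-0.233, -0.0, -0.001]
[0.001, 0.041, 0.208] [-0.286, -0.0, -0.001]
[0.001, 0.036, 0.224] [-0.346, -0.0, -0.001]
[0.001, 0.028, 0.231] [-0.4, -0.0, -0.001]
[0.001, 0.018, 0.232] [-0.446, -0.0, -0.001]
```

>>> step_arm:
  deltas:
    - [[0, 0.007, 0.028], [-0.033, 0, 0], -1]
    - [[0, 0.016, 0.065], [-0.075, 0, 0], -1]
    - [[0, 0.028, 0.112], [-0.133, 0, 0], -1]
    - [[0, 0.04, 0.155], [-0.165, 0, 0], -1]
    - [[0, 0.05, 0.192], [-0.193, 0, 0], -1]
    - [[0, 0.05, 0.192], [-0.193, 0, 0], -1]
    - [[0, 0.05, 0.192], [-0.193, 0, 0], -1]
    - [[0, 0.046, 0.197], [-0.233, 0, 0], -1]
    - [[0, 0.041, 0.208], [-0.286, 0, 0], -1]
    - [[0, 0.036, 0.224], [-0.346, 0, 0], -1]
    - [[0, 0.036, 0.224], [-0.346, 0, 0], -1]
    - [[0, 0.036, 0.224], [-0.346, 0, 0], -1]
    - [[0, 0.036, 0.224], [-0.346, 0, 0], -1]
    - [[0, 0.036, 0.224], [-0.346, 0, 0], -1]
    - [[0, 0.028, 0.231], [-0.4, 0, 0], -1]
    - [[0, 0.018, 0.232], [-0.446, 0, 0], -1]
    - [[0, 0.018, 0.232], [-0.446, 0, 0], -1]
    - [[0, 0.018, 0.232], [-0.446, 0, 0], -1]
    - [[0, 0.018, 0.232], [-0.446, 0, 0], -1]
    - [[0, 0.018, 0.232], [-0.446, 0, 0], -1]

```text
t: 31.25
ee_pos: [641.1, -278.8, 63.7]
orientation: [2.008, 2.094, 0.339]
ft_force: [0.4, 0.3, -1.8]
width: 22.0
grasp_force: 30.0
```

Run:
```python
from blobs import *
done([[0,.018,.232],[-.446,0,0]],get_obs())
s=get_image("side"); t=get_image("top"); pickle.dump((t,s),open("pics/b7.pkl","wb"))
print("side");blobs((slice(120,240),slice(220,360)),s)
print("top");blobs((slice(140,280),slice(370,480)),t)
gplan([tnose(*a) for a in[(0,24,-.42),(0,40,-.2),(0,90,0),(-40,140,0)]])
```

```text
cmd [ 639.3 -278.7   63.9] meas [ 641.1 -278.8   63.7] roterr [-0.001  0.001 -0.001] t 31.25 q [-0.508  0.584  1.758  0.323  0.547 -0.806] F [ 0.4  0.3 -1.8] w 22.0 g 30.0
side
red [([296.0, 151.0], 22), ([284.0, 161.0], 15)]
orange [([294.0, 160.0], 18)]
green [([287.0, 151.0], 37), ([295.0, 156.0], 17)]
top
red [([413.0, 185.0], 58), ([442.0, 194.0], 9)]
orange []
green [([428.0, 195.0], 66)]
[0.001, -0.008, -0.021] [-0.067, 0.0, -0.001]
[0.001, 0.029, -0.038] [0.08, 0.0, -0.001]
[0.001, 0.094, -0.162] [0.213, -0.0, -0.001]
[0.001, 0.019, -0.362] [0.213, -0.0, -0.001]
```

>>> step_arm:
  deltas:
    - [[0, -0.004, -0.01], [-0.033, 0, 0], -1]
    - [[0, -0.008, -0.021], [-0.067, 0, 0], -1]
    - [[0, -0.008, -0.021], [-0.067, 0, 0], -1]
    - [[0, -0.008, -0.021], [-0.067, 0, 0], -1]
    - [[0, -0.008, -0.021], [-0.067, 0, 0], -1]
    - [[0, -0.008, -0.021], [-0.067, 0, 0], -1]
    - [[0, -0.008, -0.06], [-0.067, 0, 0], -1]
    - [[0, -0.008, -0.12], [-0.067, 0, 0], -1]
    - [[0, -0.008, -0.2], [-0.067, 0, 0], -1]
    - [[0, 0, -0.28], [0, 0, 0], -1]
    - [[0, 0.01, -0.35], [0.07, 0, 0], -1]
    - [[0, 0.019, -0.36], [0.14, 0, 0], -1]
    - [[0, 0.019, -0.36], [0.213, 0, 0], -1]
    - [[0, 0.019, -0.36], [0.213, 0, 0], -1]

```text
t: 32.52
ee_pos: [614.9, -280.5, 170.2]
orientation: [2.172, 2.266, -0.002]
ft_force: [0.1, -0.1, -1.3]
width: 22.1
grasp_force: 30.0
```

Run:
```python
from blobs import *
done([[0,.019,-.36],[.213,0,0]],get_obs())
M=(498.3,2.2); psi=.136
p,r=load()
for seg in([(590,-120,190,.05,0)],[(*M,150,psi,0)]):
    gplan(seg); save(tcp(seg[-1]),R(*seg[-1][3:]))
save(p,r)
```

```text
cmd [ 610.8 -279.9  168.3] meas [ 614.9 -280.5  170.2] roterr [-0.001 -0.003 -0.001] t 32.52 q [-0.445  0.517  1.526 -0.002  1.097 -0.486] F [ 0.1 -0.1 -1.3] w 22.1 g 30.0
[0.535, -0.047, 0.091] [-0.0, -0.0, -0.006]
[0.422, -0.285, 0.133] [0.0, 0.0, -0.057]
```

>>> step_arm:
  deltas:
    - [[0.08, -0.007, 0.01], [0, 0, 0], -1]
    - [[0.2, -0.018, 0.03], [0, 0, 0], -1]
    - [[0.33, -0.029, 0.05], [0, 0, -0.006], -1]
    - [[0.45, -0.04, 0.08], [0, 0, -0.006], -1]
    - [[0.535, -0.047, 0.09], [0, 0, -0.006], -1]

```text
t: 32.93
ee_pos: [587.8, -117.5, 139.4]
orientation: [-2.163, -2.275, -0.002]
ft_force: [0.6, -0.2, -1.8]
width: 21.9
grasp_force: 30.0
```

>>> step_arm:
  deltas:
    - [[0.08, -0.055, 0.025], [0, 0, -0.01], -1]
    - [[0.18, -0.12, 0.055], [0, 0, -0.024], -1]
    - [[0.29, -0.195, 0.09], [0, 0, -0.04], -1]
    - [[0.37, -0.25, 0.115], [0, 0, -0.05], -1]
    - [[0.422, -0.285, 0.133], [0, 0, -0.057], -1]
    - [[0.422, -0.285, 0.133], [0, 0, -0.057], -1]
    - [[0.422, -0.285, 0.133], [0, 0, -0.057], -1]

```text
t: 33.52
ee_pos: [497.6, 2.5, 100.9]
orientation: [-2.064, -2.368, -0.003]
ft_force: [0.6, 0.2, -1.7]
width: 22.2
grasp_force: 30.0
```

Run:
```python
from blobs import *
done([[.535,-.047,.09],[0,0,-.006]]); done([[.422,-.285,.133],[0,0,-.057]],get_obs())
gplan([(498.3,2.2,z,.136,0) for z in(110,84,82)])
s=get_image("side"); t=get_image("top"); pickle.dump((t,s),open("pics/b8.pkl","wb"))
print("side");blobs((slice(120,200),slice(220,330)),s)
print("top");blobs((slice(140,280),slice(370,480)),t)
```

```text
cmd [498.3   2.1 101.5] meas [497.6   2.5 100.9] roterr [-0.001  0.001 -0.001] t 33.52 q [-0.02   0.371  1.973  0.002  0.796 -0.159] F [ 0.6  0.2 -1.7] w 22.2 g 30.0
[0.001, 0.0, 0.135] [-0.0, -0.0, -0.0]
[0.0, 0.0, 0.222] [-0.0, -0.0, -0.0]
[0.0, 0.0, 0.229] [-0.0, -0.0, -0.0]
side
red [([297.0, 151.0], 18), ([284.0, 161.0], 12)]
orange []
green []
top
red [([413.0, 185.0], 56), ([439.0, 194.0], 58)]
orange []
green [([439.0, 183.0], 63), ([428.0, 195.0], 61)]
```

>>> step_arm:
  deltas:
    - [[0, 0, 0.07], [0, 0, 0], -1]
    - [[0, 0, 0.135], [0, 0, 0], -1]
    - [[0, 0, 0.18], [0, 0, 0], -1]
    - [[0, 0, 0.21], [0, 0, 0], -1]
    - [[0, 0, 0.222], [0, 0, 0], -1]
    - [[0, 0, 0.226], [0, 0, 0], -1]
    - [[0, 0, 0.226], [0, 0, 0], -1]
    - [[0, 0, 0.226], [0, 0, 0], -1]

```text
t: 34.28
ee_pos: [499.2, 2.1, 33.7]
orientation: [2.066, 2.367, 0.004]
ft_force: [0.1, -0.2, -0.8]
width: 21.8
grasp_force: 30.0
```

>>> step_arm:
  deltas:
    - [[0, 0, 0.004], [0, 0, 0], -1]
    - [[0, 0, 0.004], [0, 0, 0], -1]

```text
t: 34.45
ee_pos: [499.4, 2.3, 32.7]
orientation: [2.065, 2.367, 0.004]
ft_force: [0.3, -0.0, 3.3]
width: 21.8
grasp_force: 30.0
```

>>> step_arm:
  deltas:
    - [[0, 0, 0], [0, 0, 0], 0]
    - [[0, 0, 0], [0, 0, 0], 0]
    - [[0, 0, 0], [0, 0, 0], 0.3]
    - [[0, 0, 0], [0, 0, 0], 0.3]
    - [[0, 0, 0], [0, 0, 0], 0.3]
    - [[0, 0, 0], [0, 0, 0], 0.3]
    - [[0, 0, 0], [0, 0, 0], 0.3]
    - [[0, 0, -0.05], [0, 0, 0], 0.3]
    - [[0, 0, -0.13], [0, 0, 0], 0.3]
    - [[0, 0, -0.25], [0, 0, 0], 0.3]
    - [[0, 0, -0.38], [0, 0, 0], 0.3]
    - [[0, 0, -0.5], [0, 0, 0], 0.3]

```text
t: 35.45
ee_pos: [497.9, 2.1, 183.4]
orientation: [-2.065, -2.366, -0.002]
ft_force: [1.1, -0.3, 0.2]
width: 56.9
grasp_force: 0.0
```

>>> step_arm:
  deltas:
    - [[0, 0.3, -0.15], [0, 0, 0], 0.3]
    - [[0, 0.2, -0.3], [0, 0, 0], 0.3]
    - [[0.3, -0.25, -0.3], [0, 0, 0], 0.3]
    - [[0.6, -0.35, -0.3], [0, 0, 0], 0.3]
    - [[0.9, -0.45, -0.3], [0, 0, 0], 0.3]
    - [[0.9, -0.45, -0.3], [0, 0, 0], 0.3]
    - [[0.9, -0.45, -0.3], [0, 0, 0], 0.3]
    - [[0.9, -0.45, -0.3], [0, 0, 0], 0.3]
    - [[0.9, -0.45, -0.3], [0, 0, 0], 0.3]
    - [[0.9, -0.45, -0.3], [0, 0, 0], 0.3]
    - [[0.9, -0.45, -0.3], [0, 0, 0], 0.3]

```text
t: 36.37
ee_pos: [324.2, 255.4, 272.8]
orientation: [-2.056, -2.372, -0.004]
ft_force: [0.7, 0.5, 0.3]
width: 57.3
grasp_force: 0.0
```

Run:
```python
from blobs import *
o=get_obs(); print(o["t"],o["ee_pos"].round(0),o["width"])
s=get_image("side"); t=get_image("top"); pickle.dump((t,s),open("pics/b9.pkl","wb"))
a=crop(t,270,118,200,150,4,None)
cv2.imwrite("pics/f1.png",a)
```

```text
36.3667 [324. 255. 273.] 57.30919633861648
```

View pics/f1.png

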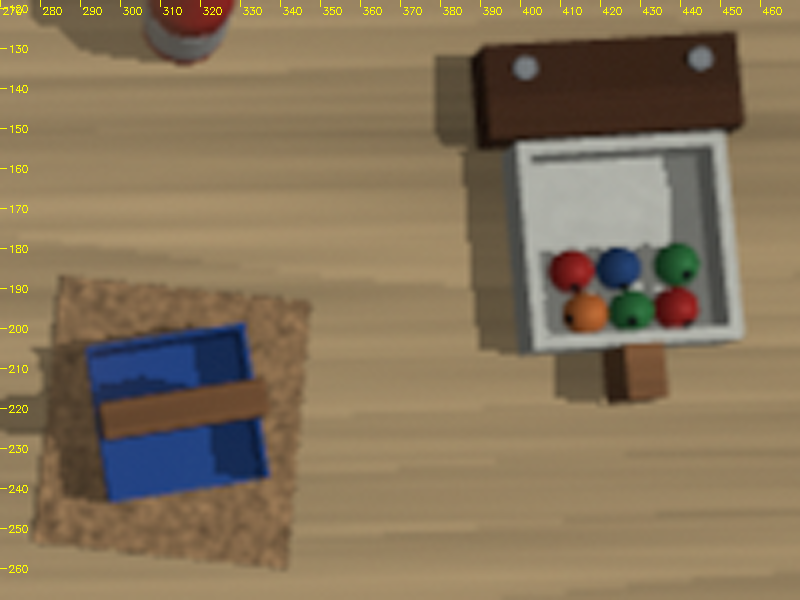

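All six beads lie in the tray at (408..440,183..197), and the scoop stands upright on the mat. A last numeric check of tray home and scoop centring follows.

Run:
```python
from fit import *
c=lambda x,y:(270+x/4,118+y/4)
so,st=fit("stop",[c(485,47),c(736,33),c(743,124),c(487,140)],[(34,80),(34,-80),(-26,-80),(-26,80)],34)
tc,tt=fit("tray",[c(518,143),c(724,131),c(742,340),c(533,352)],[(65,65),(65,-65),(-65,-65),(-65,65)],36)
tip=tc+95*np.array([np.cos(tt),np.sin(tt)]); d=tip-so
print("tip in stop frame",d[0]*np.cos(st)+d[1]*np.sin(st),-d[0]*np.sin(st)+d[1]*np.cos(st),"dyaw",tt-st)
m,_=fit("mat",[c(62,276),c(310,303),c(285,570),c(35,541)],[(85,80),(85,-80),(-85,-80),(-85,80)],4)
b,_=fit("bar",[c(99,404),c(262,378),c(269,415),c(106,440)],[(-11,-49),(-11,49),(11,49),(11,-49)],93)
print("scoop-mat",b-m)
```

```text
stop [ 698.8 -276.3] yaw 0.0406 res [2.  0.7 1.4 1.7]
tray [ 603.9 -280.8] yaw 0.0359 res [0.9 1.3 0.9 1.2]
tip in stop frame -0.00631494258016637 -1.0899582877949048 dyaw -0.0047500326874900245
mat [498.2   2.1] yaw -0.1228 res [0.4 1.1 0.9 1.8]
bar [499.   2.] yaw -2.9998 res [1.  1.5 1.1 1.7]
scoop-mat [ 0.76495512 -0.14334488]
```

The tongue tip is 0.0 mm from the back wall with a yaw error under 0.005 rad, and the scoop is within 1 mm of the mat's centre. I'm handing the job in.

```bash
python3 -c "
from workcell import *
print(close_job())"
```

```text
the job is handed in; nothing more can be done
None
```

I handed the job in at about 36 s: the tray measured fully home in the stop with all six beads in it, and the scoop stands upright on the middle of its mat; nothing was seen spilled and the arm never went near the bottle, jar or pot, though the judge's result was not shown.

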